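# Load a denture flask into its bench compress

### The arm

A 7-joint arm with a two-finger parallel gripper is mounted at the origin on a cart in front of the work surface, level with it; the furniture and walls round the work are solid. World frame = base frame: x ahead of the robot, y to its left, z up, the work surface at z = 0. Lengths are in m, angles in rad, forces in N, time in s.
With the tool pointing down it reaches from about 0.35 to 0.9 m from the base axis. Payload 7.2 kg.
Tool frame: the origin (TCP) lies on the centre line of the jaws, within the pads' length; the fingertips stand 11 mm ahead of it and the grasp point (between the pads) lies 8 mm behind it; z points along the fingers, y is the line along which they close (so a half turn about z gives the same grasp; the last joint's range is limited). The gripper opens to 85 mm and grips with 20 to 120 N. Pads are 22 mm wide; open, the fingers measure 114 mm over their backs; the gripper's body (76 mm by 85 mm) begins 54 mm behind the grasp point. The pads swing forward as they close: fully open they stand 13 mm farther back than shut.
Start: joints at [1.038, 0.411, -0.013, 1.596, 0.006, 1.134, -0.082], TCP at [0.28, -0.559, 0.242] pointing down, gripper open.
Joint ranges: [-2.95, 2.95], [-0.29, 1.99], [-1.47, 1.44], [0.14, 2.54], [-1.03, 4.17], [0.13, 1.85], [-2.86, 2.86]. Speed limits (rad/s): [2.39, 2.39, 3.01, 3.01, 3.14, 3.14, 3.14].

### API

Orientations are given as a 3x3 rotation matrix whose columns are the frame's x, y, z axes.
In Python, from cell import * gives the robot as it stands. The module is installed in compiled form; this text tells all that it offers.
- The arm moves only by the tool play_rows, never from a script. Its arguments are lists of equal length, an entry for each row: "rot": the turn, a rotation vector about the tool's x, y, z normalised to -1 to 1, where 1 is 90 degrees, a list of three; "delta_pos": the shift along the tool's x, y, z normalised to -1 to 1, where 1 is 20 cm, a list of three; "fingers": the opening, from -1 (shut) to 1 (fully open). A call has 1 to 12 rows; each row is the pose to reach, as a shift and turn from the pose commanded when the call began, along the tool's axes at that moment; what a row does not reach only later rows make up. A row lasts 1/10 s, in which the tool goes at most 50 mm and 8.59 degrees, less where a joint would pass 70% of its speed; a pose out of reach is approached as far as the arm can. A call with a number of a shift or a turn outside -1 to 1 is refused whole. A call with a gripper value outside its range is refused whole. The fingers move at their own pace and stop on an object; "force" is the grip in N (left out, the last holds). Time passes only in rows, so rows that repeat a pose let the fingers close. It gives the time, the measured TCP pose, the force, the opening and the grip force at its end, in the units of the state.
- get_state(): the state, without advancing time (a new reading comes with each control period).
- camera(name): name is "scene" or "top"; returns a dict with "pixels" (420x560x3 uint8, blue, green, red), "vfov" (degrees; the focal length in pixels is half the picture's height over the tangent of half this angle, whatever the lens; pixels are square), "cx", "cy" (the principal point, pixels), "k1" (the pictures are not rectified: a ray, as slopes to the right and down, at radius r is drawn at 1 + k1 r^2 times it, then the intrinsics apply), "R" (3x3) and "t" (3): a world point X has camera coordinates R X + t. Camera axes: x right, y down, z forward; pixel columns grow to the right and rows downward; lengths in m; the calibration is good to about 2 mm. A picture is of the moment at which its call begins. There is no depth.
- hand_in(): hands the job in; it is judged then, once.
The state is a dict: "time_s": time; "joint_positions": joint angles; "qvel": joint speeds; "tau": joint torques, N m; "tcp_pos": TCP position; "ee_rot": TCP orientation; "contact_force": force on the tool from outside, world axes, zero at the start; "wrist_torque": the same for the moment, N m; "width": opening from 0.0 (shut) to 1.0 (fully open); "finger_force": force on a finger pad.
Only numpy, scipy, OpenCV 4.12 (cv2) and the standard library are available. Lean on these libraries where they do the work, as an engineer would, in place of code of your own. Each camera call takes 0.05 s, during which the arm holds its last target. There are 200 camera calls.

### The job

Load the packed denture flask into the two-stud compress, building it up there one part at a time: the lower half flat on the raised pad, centred between the studs and in line with them, the upper half down over its guide pins so the two meet, the lid seated in the rim of the upper half, and last the slotted pressure bar over both studs, flat on the lid, ready for the wing nuts. Leave the bowl, the dental model and the wax block where they are.

Things in the scene. Friction and masses are not known exactly. Their poses are not given: they have to be found in the camera images.
- compress: Fixed to the desk: dark cast base 172x78x10 mm, on it a bright raised pad 72x66 mm whose top is 13 mm above the desk. Two upright threaded studs, 8 mm thick, tips tapered over 8 mm, at x = +66 and -66 mm, y = 0, reach 100 mm above the desk (boss and nut at each foot: 15 mm radius, 23 mm high). Origin: centre of the base's underside; x runs from stud to stud, z up.
- lower_half: Brass block 70x64x24 mm: square heel at -x, front at +x with 22 mm corner radii. Grip across y: flat sides 64 mm apart. Top of white stone with a pink horseshoe. End lugs make it 94 mm long. Three tapered steel pins, 7 mm thick, 12 mm tall, on top at (x,y) = (-41.5,20), (-41.5,-20), (41.5,0). May stand either way round on the pad. Origin: centre of underside. 0.35 kg.
- upper_half: Brass, outline and grip as the lower half (70x64, 94 mm over its forked lugs), 22 mm high, white stone 5 mm below its 4 mm wide rim. Open slots 12 mm wide in the lugs (two at heel -x, one at front +x) drop over the pins, heel over heel only (x axes alike, origins in line). Home: its origin 24 mm above the lower half's. Origin: centre of underside. 0.3 kg.
- flask_lid: Brass plate 74x68x7 mm, square heel at -x, rounded front at +x; grip across y, flat sides 68 mm apart. Below it a bevelled spigot 56x50x4 mm, on which it stands, fits inside the upper half's rim (62x56 mm), heel over heel (x axes alike). Plate spans 4 to 11 mm above the origin, the centre of the spigot's underside. Home: origin 18 mm above the upper half's. 0.16 kg.
- pressure_bar: Steel bar 156x46x10 mm with a rib on top, 100 mm long (x), 28 mm wide, 14 mm high (24 mm in all): grip across the rib. Each end has an open slot 16 mm wide, its inner end 58 mm from the centre, that passes over a stud; either way round is right. On the lid in the compress its origin is 66 mm above the desk, over the compress's middle. Origin: centre of underside. 0.3 kg.
- steel_bowl: Bystander: small steel bowl, 95 mm across, 47 mm high. Origin: centre of its underside. Behind it stands a fixed flask clamp with a black plunger, 125 mm high, about 0.53 m ahead of the robot and 0.2 m to its left: keep clear of it.
- stone_model: Bystander: cream plaster dental arch model, 54x68x35 mm, the nearer of two. Origin: centre of its underside. Beyond x = 0.71 m a tray (left, from 0.23 m up) and a lamp hood (right, from 0.45 m up) hang over the desk.
- wax_tablet: Bystander: pink wax block, 35x63x19 mm. Origin: centre of its underside.

How it is judged:
On the way, in this order (a step that is already met when the one before it is completed fails the run):
1. the lower half stands flat on the compress's pad, centred within 10 mm and in line within 8 degrees (horizontal distance between lower_half and compress below 0.01 m and z of lower_half in the frame of compress between 0.01 and 0.016 m and angle between the x axis of lower_half and the x axis of compress, either way round below 0.14 rad and angle between lower_half's own z axis and vertical below 0.05 rad), for 0.2 s.
2. the upper half is home on the lower half, over its pins (all of step 1 and horizontal distance between upper_half and lower_half below 0.006 m and z of upper_half in the frame of lower_half between 0.021 and 0.027 m and angle between the x axis of upper_half and the x axis of lower_half, either way round below 0.14 rad and angle between upper_half's own z axis and vertical below 0.05 rad), for 0.2 s.
3. the lid is home in the rim of the upper half (all of step 2 and horizontal distance between flask_lid and upper_half below 0.007 m and z of flask_lid in the frame of upper_half between 0.015 and 0.021 m and angle between the x axis of flask_lid and the x axis of upper_half, either way round below 0.2 rad and angle between flask_lid's own z axis and vertical below 0.05 rad), for 0.2 s.
4. the pressure bar lies flat on the lid over both studs (all of step 3 and horizontal distance between pressure_bar and compress below 0.01 m and z of pressure_bar in the frame of compress between 0.062 and 0.07 m and angle between the x axis of pressure_bar and the x axis of compress, either way round below 0.14 rad and angle between pressure_bar's own z axis and vertical below 0.05 rad), for 0.2 s.
At the end, for the whole second after the job is handed in: Lower half on the pad (within 10 mm of the middle, 8 degrees of the studs' line), upper half home on it (6 mm), lid home in its rim (7 mm), pressure bar over both studs flat on the lid (10 mm, 8 degrees); heights within 3 mm (bar 4), all level within 3 degrees, released, at rest (all of step 4 and linear speed of each of lower_half, upper_half, flask_lid, pressure_bar below 0.01 m/s); the robot touches nothing.
It fails at once if the steel bowl is pushed more than 25 mm from its place (distance of steel_bowl from where it was at the start of the episode above 0.025 m).
It fails at once if the dental arch model is pushed more than 25 mm from its place (distance of stone_model from where it was at the start of the episode above 0.025 m).
It fails at once if the pink wax block is pushed more than 25 mm from its place (distance of wax_tablet from where it was at the start of the episode above 0.025 m).
It also fails if it takes over 96 s, if anything falls off the work surface, if the arm or the gripper's body presses on something with over 40 N, if the wrist force passes 120 N, or if a joint passes its speed limit or range.

## Working session

There is one attempt and no reset: what is moved stays moved. The work goes in short steps, Python scripts to look and compute and a tool call to move; the robot and the scene stay as the last step left them, time stands still between calls to the robot, and variables do not carry over. Pictures are saved under pics/ and viewed, at most 17 in all, crops included, and the job is handed in when it is done.

Besides the shell and the picture viewer there is one more tool, called after ">>>" as name(argument=value, ...), one argument or row to a line, values as JSON. play_rows: Moves the arm, as the interface text tells. Its arguments: {"type":"object","properties":{"rot":{"type":"array","items":{"type":"array","items":{"type":"number","minimum":-1,"maximum":1}}},"delta_pos":{"type":"array","items":{"type":"array","items":{"type":"number","minimum":-1,"maximum":1}}},"fingers":{"type":"array","items":{"type":"number"}},"force":{"type":"number"}},"required":["rot","delta_pos","fingers"]}

```bash
mkdir -p pics; python3 - <<'E'
from cell import *
import cv2
for n in ("scene","top"):
    c=camera(n); cv2.imwrite(f"pics/{n}0.png",c["pixels"])
    print(n,c["vfov"],c["cx"],c["cy"],c["k1"],c["R"],c["t"])
s=get_state(); print(s)
E
```

```text
scene 57.671469760558494 276.92115691899943 206.38092162959228 -0.015190416400956785 [[-0.50977124 -0.86013677  0.01726312]
 [-0.50877471  0.2852294  -0.81227611]
 [ 0.6937446  -0.42285805 -0.58301758]] [0.28616274 0.32086029 0.50138129]
top 57.47205439704068 279.1006940756844 208.24411955716957 -0.0017652444180988325 [[-0.00778048 -0.99996433 -0.00328762]
 [-0.98851175  0.00818756 -0.15092209]
 [ 0.15094362  0.0020756  -0.98854019]] [-0.00661874  0.56006461  0.78458492]
{'time_s': 0.1, 'joint_positions': array([ 1.03781454,  0.41184395, -0.01270973,  1.59694941,  0.00559925,
        1.13430085, -0.08220063]), 'qvel': array([ 5.91232978e-04, -1.47460484e-04, -9.58221035e-04, -2.05034179e-03,
        8.34698330e-05, -1.13628100e-03, -9.54383630e-04]), 'tau': array([ 2.46588454e-03, -6.01832414e+01,  6.84069861e-01, -3.00085115e+01,
        1.39973740e-02,  6.46726694e-03,  3.27608336e-05]), 'tcp_pos': array([ 0.27991775, -0.55833565,  0.24152666]), 'ee_rot': array([[ 8.93909892e-01,  4.48246077e-01, -7.48087616e-04],
       [ 4.48246689e-01, -8.93909009e-01,  1.26071538e-03],
       [-1.03611538e-04, -1.46229374e-03, -9.99998925e-01]]), 'contact_force': array([ 0.67120744, -0.57124944, -0.04451093]), 'wrist_torque': array([0.01713177, 0.03523988, 0.01152056]), 'finger_force': 0.0, 'width': 1.003314504568727}
```

View pics/scene0.png

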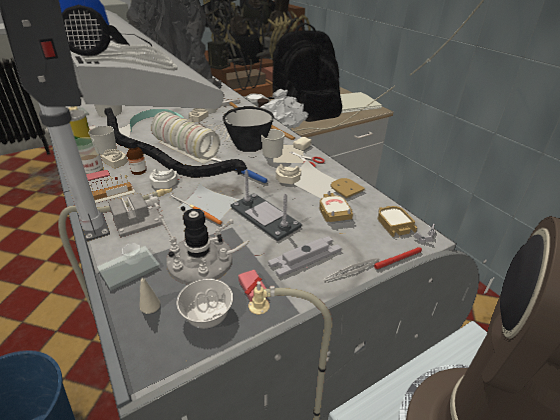

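View pics/top0.png

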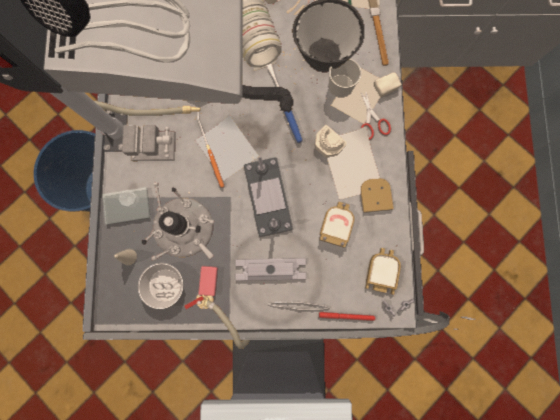

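```bash
cat > crop.py <<'E'
import cv2
def crop(src,dst,x0,y0,x1,y1,s=3.8,step=20):
    im=cv2.imread(src)[y0:y1,x0:x1]; im=cv2.resize(im,None,fx=s,fy=s,interpolation=cv2.INTER_CUBIC)
    for x in range(x0,x1):
        if x%step==0:
            u=int((x+.5-x0)*s); cv2.line(im,(u,0),(u,5),(0,255,0),1); cv2.putText(im,str(x),(u-10,16),0,.38,(0,255,0),1)
    for y in range(y0,y1):
        if y%step==0:
            v=int((y+.5-y0)*s); cv2.line(im,(0,v),(5,v),(0,255,0),1); cv2.putText(im,str(y),(7,v+4),0,.38,(0,255,0),1)
    cv2.imwrite(dst,im)
E
python3 -c "
from crop import *
crop('pics/top0.png','pics/t1.png',228,148,418,302)
crop('pics/scene0.png','pics/s1.png',222,165,422,287)"
```

```text
(no output)
```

View pics/t1.png

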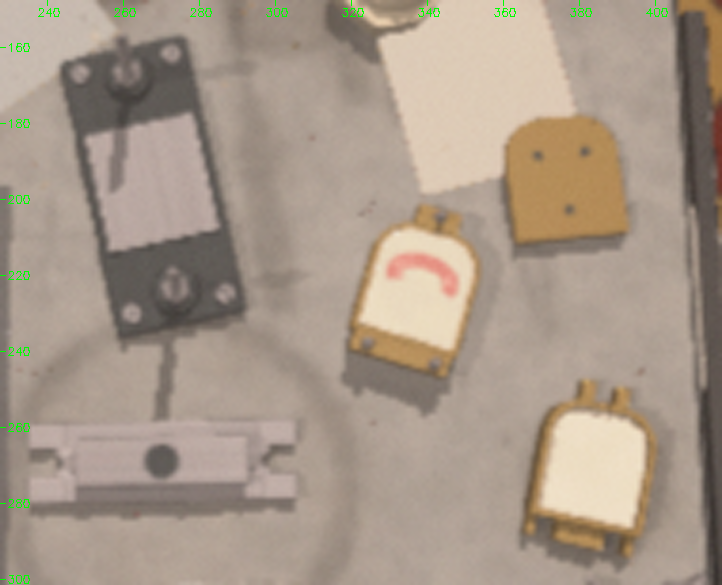

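View pics/s1.png

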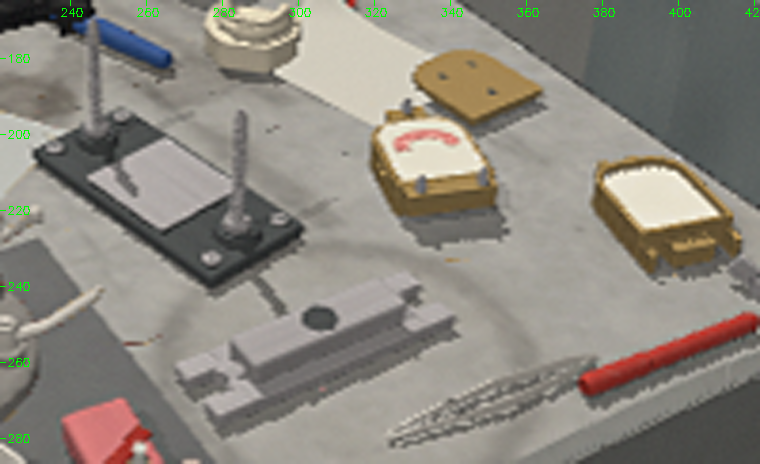

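```bash
cat > vis.py <<'E'
import numpy as np, cv2
from scipy.optimize import minimize
def proj(c,X):
    p=X@np.array(c["R"]).T+np.array(c["t"]); s=p[:,:2]/p[:,2:]
    s=s*(1+c["k1"]*(s**2).sum(1,keepdims=True)); f=210/np.tan(np.radians(c["vfov"]/2))
    return s*f+[c["cx"],c["cy"]]
def ray(c,u,z):
    f=210/np.tan(np.radians(c["vfov"]/2)); d=(np.array(u,float)-[c["cx"],c["cy"]])/f; s=d.copy()
    for _ in range(5): s=d/(1+c["k1"]*(s@s))
    R=np.array(c["R"]); o=-R.T@np.array(c["t"]); v=R.T@np.r_[s,1]
    return o+v*(z-o[2])/v[2]
def line(pts,close=True,n=None):
    pts=np.array(pts,float); q=np.vstack([pts,pts[:1]]) if close else pts; out=[]
    for a,b in zip(q[:-1],q[1:]):
        k=max(2,int(np.linalg.norm(b-a)/.0015)); out.append(a+(b-a)*np.linspace(0,1,k,endpoint=False)[:,None])
    return np.vstack(out)
def rect(x,y,z): return line([[x,y,z],[-x,y,z],[-x,-y,z],[x,-y,z]])
def dee(x,y,r,z):
    a=np.linspace(0,np.pi/2,10); p=[[x-r+r*np.cos(t),y-r+r*np.sin(t),z] for t in a]
    return line(p+[[-x,y,z],[-x,-y,z]]+[[q[0],-q[1],z] for q in p[::-1]])
M={"compress":np.vstack([rect(.086,.039,.010),rect(.036,.033,.013)]),
"lower":dee(.035,.032,.022,.024),
"upper":np.vstack([dee(.035,.032,.022,.022),dee(.031,.028,.018,.022)]),
"lid":dee(.037,.034,.022,.011),
"bar":np.vstack([rect(.05,.014,.024)]+[line([[s*.078,.008,.01],[s*.078,.023,.01],[-s*.078,.023,.01]],False)*[1,m,1] for s in(1,) for m in(1,)]+[line([[-.078,-.023,.01],[.078,-.023,.01]],False)])}
def tf(X,p): # p: x,y,z,yaw
    c,s=np.cos(p[3]),np.sin(p[3]); return X@np.array([[c,s,0],[-s,c,0],[0,0,1]])+p[:3]
def gradim(px,sig=1.0):
    b=cv2.GaussianBlur(px,(0,0),sig).astype(np.float32)
    gx=cv2.Sobel(b,cv2.CV_32F,1,0); gy=cv2.Sobel(b,cv2.CV_32F,0,1)
    return np.minimum(np.sqrt(gx**2+gy**2).max(2),120)
def fit(cams,name,p0,freez=False,sig=(2.,.7)):
    p=np.array(p0,float)
    for sg in sig:
        G=[gradim(c["pixels"],sg) for c in cams]
        def cost(d):
            q=p+np.array([d[0],d[1],0 if freez else d[2],d[3]*20])*1e-3; t=0
            for c,g in zip(cams,G):
                u=proj(c,tf(M[name],q)).astype(np.float32)
                t-=cv2.remap(g,u[:,0],u[:,1],cv2.INTER_LINEAR).mean()
            return t
        r=minimize(cost,np.zeros(4),method="Nelder-Mead",options=dict(initial_simplex=np.vstack([np.zeros(4),5*np.eye(4)])-1.2,xatol=.01,fatol=.01,maxiter=800))
        d=r.x; p=p+np.array([d[0],d[1],0 if freez else d[2],d[3]*20])*1e-3
    return p,-r.fun
def draw(img,c,name,p,col=(255,0,255),s=3.8,x0=0,y0=0):
    for u in (proj(c,tf(M[name],p))-[x0,y0]+.5)*s: cv2.circle(img,(int(u[0]),int(u[1])),0,col,-1)
E
cat > m0.py <<'E'
from cell import *
from vis import *
import pickle
cams=[camera("scene"),camera("top")]; pickle.dump(cams,open("c0.pkl","wb"))
init=dict(compress=(153,188,.01,.21),lower=(415,290,.024,-.28),upper=(593,465,.022,-.17),lid=(567,183,.011,.09),bar=(161,462,.024,np.pi/2))
out={}
for n,(a,b,z,y) in init.items():
    w=ray(cams[1],(228+a/3.8-.5,148+b/3.8-.5),z); p0=[w[0],w[1],0,y]
    r=[fit(cams,n,p0),fit(cams,n,p0,True)]+[fit([c],n,p0,True) for c in cams]
    for q in r: print(n,q[0].round(4),round(q[1],1))
    out[n]=r[1][0]
pickle.dump(out,open("p0.pkl","wb"))
ims=[]
for c,(x0,y0,x1,y1) in zip(cams,[(222,165,422,287),(228,148,418,302)]):
    im=cv2.resize(c["pixels"][y0:y1,x0:x1],None,fx=3.8,fy=3.8,interpolation=cv2.INTER_CUBIC)
    for n in out: draw(im,c,n,out[n],x0=x0,y0=y0)
    ims.append(im)
cv2.imwrite("pics/f_s.png",ims[0]); cv2.imwrite("pics/f_t.png",ims[1])
E
python3 m0.py
```

```text
compress [ 0.5937  0.0153 -0.0061  0.2066] 214.7
compress [0.5927 0.0148 0.     0.2078] 214.4
compress [0.5913 0.0203 0.     0.2066] 107.3
compress [0.5925 0.0145 0.     0.2119] 117.0
lower [ 0.5324 -0.139  -0.0019 -0.2937] 223.6
lower [ 0.5318 -0.1386  0.     -0.3088] 222.2
lower [ 0.5297 -0.1403  0.     -0.2852] 117.6
lower [ 0.5322 -0.1384  0.     -0.2995] 107.4
upper [ 0.4276 -0.234   0.0005 -0.2322] 227.7
upper [ 0.427  -0.2377  0.     -0.2273] 226.4
upper [ 0.4262 -0.2388  0.     -0.2585] 118.2
upper [ 0.4284 -0.2339  0.     -0.225 ] 112.1
lid [ 0.5969 -0.2312 -0.0034  0.0961] 238.0
lid [ 0.5955 -0.2301  0.      0.0884] 234.4
lid [ 0.5926 -0.2272  0.      0.1782] 119.6
lid [ 0.5963 -0.2305  0.      0.0884] 118.3
bar [0.4148 0.0182 0.0152 1.5795] 131.1
bar [0.4306 0.0101 0.     1.5854] 127.9
bar [0.428  0.0101 0.     1.5835] 80.1
bar [0.4346 0.0248 0.     1.7666] 53.4
```

View pics/f_t.png

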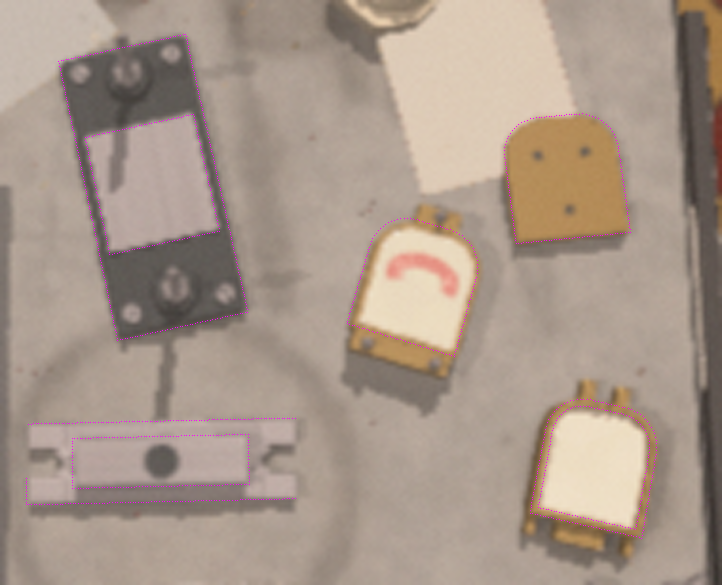

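View pics/f_s.png

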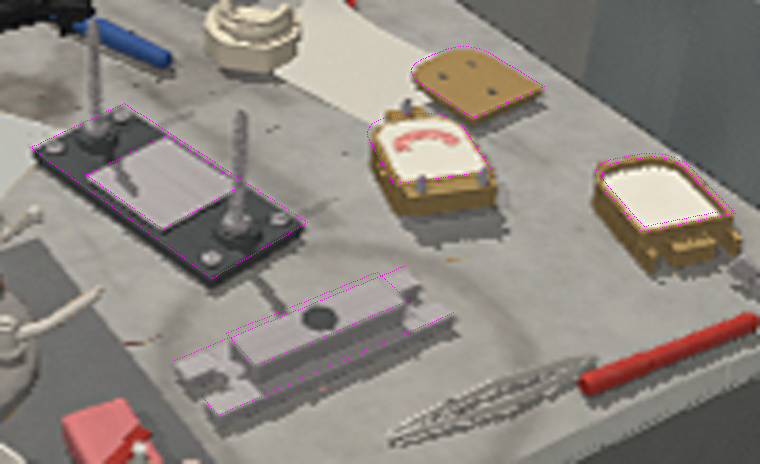

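```bash
cat > go.py <<'E'
import sys, numpy as np
from cell import *
from scipy.spatial.transform import Rotation as Ro
s=get_state(); R=np.array(s["ee_rot"]); p=np.array(s["tcp_pos"])
print("t %.2f tcp"%s["time_s"],p.round(4),"yaw %.4f"%np.arctan2(R[1,0],R[0,0]),"w %.3f"%s["width"],"F",np.round(s["contact_force"],1),"grip %.1f"%s["finger_force"])
a=sys.argv[1:]
for i in range(0,len(a),4):
    x,y,z,w=map(float,a[i:i+4]); c,n=np.cos(w),np.sin(w); T=np.array([[c,n,0],[n,-c,0],[0,0,-1]])
    print("rot",(Ro.from_matrix(R.T@T).as_rotvec()/(np.pi/2)).round(4),"dpos",(R.T@(np.array([x,y,z])-p)/.2).round(4))
E
python3 go.py .532 -.1387 .15 -.30
```

```text
t 0.20 tcp [ 0.28   -0.5585  0.2418] yaw 0.4648 w 1.006 F [ 0.1 -0.2  0.1] grip 0.0
rot [-6.000e-04  3.000e-04  4.869e-01] dpos [ 2.0672 -1.3109  0.46  ]
```

>>> play_rows(
  rot=[
    [0,0,0],
    [0,0,0],
    [0,0,0],
    [0,0,0],
    [0,0,0],
    [0,0,0],
  ],
  delta_pos=[
    [0.2,-0.13,0],
    [0.4,-0.26,0],
    [0.6,-0.39,0],
    [0.8,-0.52,0],
    [1,-0.65,0],
    [1,-0.65,0],
  ],
  fingers=[1,1,1,1,1,1],
  force=60,
)

```text
time_s: 0.8
tcp_pos: [0.4048, -0.3462, 0.2425]
ee_rot: [[0.889, 0.457, 0.002], [0.457, -0.889, 0.003], [0.003, -0.001, -1.0]]
contact_force: [0.9, -0.8, -0.0]
width: 0.999
finger_force: 0.0
```

>>> play_rows(
  rot=[
    [0,0,0.08],
    [0,0,0.16],
    [0,0,0.24],
    [0,0,0.32],
    [0,0,0.4],
    [0,0,0.487],
    [0,0,0.487],
  ],
  delta_pos=[
    [0.2,-0.13,0.1],
    [0.4,-0.26,0.2],
    [0.6,-0.39,0.3],
    [0.8,-0.52,0.4],
    [1,-0.65,0.46],
    [1,-0.65,0.46],
    [1,-0.65,0.46],
  ],
  fingers=[1,1,1,1,1,1,1],
)

```text
time_s: 1.5
tcp_pos: [0.5216, -0.1451, 0.1494]
ee_rot: [[0.956, -0.294, -0.001], [-0.294, -0.956, 0.001], [-0.001, -0.0, -1.0]]
contact_force: [0.6, -0.3, 0.5]
width: 1.0
finger_force: 0.0
```

```bash
python3 go.py .532 -.1387 .06 -.30 .532 -.1387 .010 -.30
```

```text
t 1.50 tcp [ 0.5216 -0.1451  0.1494] yaw -0.2983 w 1.000 F [ 0.6 -0.3  0.5] grip 0.0
rot [-0.0001  0.0009  0.0011] dpos [ 0.041  -0.0457  0.4471]
rot [-0.0001  0.0009  0.0011] dpos [ 0.0413 -0.0457  0.6971]
```

>>> play_rows(
  rot=[
    [0,0,0],
    [0,0,0],
    [0,0,0],
    [0,0,0],
    [0,0,0],
  ],
  delta_pos=[
    [0.041,-0.046,0.15],
    [0.041,-0.046,0.3],
    [0.041,-0.046,0.447],
    [0.041,-0.046,0.447],
    [0.041,-0.046,0.447],
  ],
  fingers=[1,1,1,1,1],
)

```text
time_s: 2.0
tcp_pos: [0.5313, -0.1422, 0.0614]
ee_rot: [[0.955, -0.295, -0.001], [-0.295, -0.955, -0.0], [-0.001, 0.001, -1.0]]
contact_force: [-0.2, 0.8, 0.6]
width: 1.002
finger_force: 0.0
```

```bash
python3 go.py .532 -.1387 .06 -.30 .532 -.1387 .010 -.30; python3 - <<'E'
from cell import *
import cv2
from crop import crop
c=camera("scene");cv2.imwrite("pics/a.png",c["pixels"]); 
crop("pics/a.png","pics/a1.png",270,110,430,260)
E
```

```text
t 2.00 tcp [ 0.5313 -0.1422  0.0614] yaw -0.2999 w 1.002 F [-0.2  0.8  0.6] grip 0.0
rot [0.0004 0.0004 0.    ] dpos [-0.0017 -0.0177  0.0068]
rot [0.0004 0.0004 0.    ] dpos [-0.0015 -0.0179  0.2568]
```

View pics/a1.png

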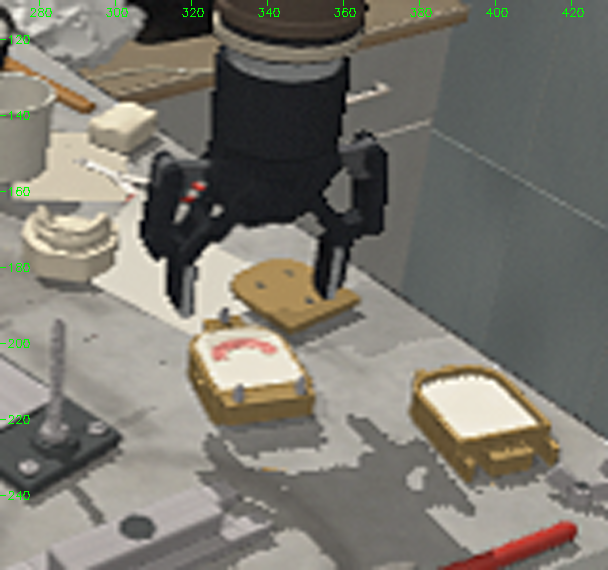

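>>> play_rows(
  rot=[
    [0,0,0],
    [0,0,0],
    [0,0,0],
    [0,0,0],
    [0,0,0],
    [0,0,0],
  ],
  delta_pos=[
    [-0.002,-0.018,0.08],
    [-0.002,-0.018,0.16],
    [-0.002,-0.018,0.23],
    [-0.002,-0.018,0.256],
    [-0.002,-0.018,0.256],
    [-0.002,-0.018,0.256],
  ],
  fingers=[1,1,1,1,1,1],
)

```text
time_s: 2.65
tcp_pos: [0.5329, -0.1373, 0.0104]
ee_rot: [[0.955, -0.296, 0.001], [-0.296, -0.955, -0.0], [0.001, 0.0, -1.0]]
contact_force: [-0.1, 0.5, -0.1]
width: 0.999
finger_force: 0.0
```

>>> play_rows(
  rot=[
    [0,0,0],
    [0,0,0],
    [0,0,0],
    [0,0,0],
    [0,0,0],
    [0,0,0],
    [0,0,0],
    [0,0,0],
  ],
  delta_pos=[
    [0,0,0],
    [0,0,0],
    [0,0,0],
    [0,0,0],
    [0,0,0],
    [0,0,0],
    [0,0,0],
    [0,0,0],
  ],
  fingers=[0.6,0.5,0.3,0.3,0.3,0.3,0.3,0.3],
)

```text
time_s: 3.45
tcp_pos: [0.5327, -0.1382, 0.0108]
ee_rot: [[0.955, -0.296, 0.001], [-0.296, -0.955, -0.001], [0.001, 0.001, -1.0]]
contact_force: [-2.3, -2.0, 9.2]
width: 0.733
finger_force: 65.3
```

```bash
python3 go.py .532 -.1387 .010 -.30
```

```text
t 3.45 tcp [ 0.5327 -0.1382  0.0108] yaw -0.3008 w 0.733 F [-2.3 -2.   9.2] grip 65.3
rot [ 0.0006 -0.0009 -0.0005] dpos [-0.0025  0.0036  0.0042]
```

>>> play_rows(
  rot=[
    [0,0,0],
    [0,0,0],
    [0,0,0],
    [0,0,0],
    [0,0,0],
    [0,0,0],
  ],
  delta_pos=[
    [0,0,-0.05],
    [0,0,-0.2],
    [0,0,-0.4],
    [0,0,-0.6],
    [0,0,-0.7],
    [0,0,-0.7],
  ],
  fingers=[0.3,0.3,0.3,0.3,0.3,0.3],
)

```text
time_s: 4.05
tcp_pos: [0.5341, -0.1371, 0.1531]
ee_rot: [[0.955, -0.295, 0.006], [-0.295, -0.955, -0.001], [0.006, -0.001, -1.0]]
contact_force: [0.8, -0.1, -4.5]
width: 0.731
finger_force: 68.3
```

```bash
python3 go.py .5925 .0147 .15 .209
```

```text
t 4.05 tcp [ 0.5341 -0.1371  0.1531] yaw -0.3000 w 0.731 F [ 0.8 -0.1 -4.5] grip 68.3
rot [ 0.0004 -0.0038 -0.324 ] dpos [ 0.0545 -0.8112  0.0165]
```

>>> play_rows(
  rot=[
    [0,0,-0.06],
    [0,0,-0.12],
    [0,0,-0.18],
    [0,0,-0.24],
    [0,0,-0.3],
    [0,0,-0.324],
    [0,0,-0.324],
    [0,0,-0.324],
    [0,0,-0.324],
  ],
  delta_pos=[
    [0.01,-0.1,0],
    [0.02,-0.25,0],
    [0.03,-0.4,0],
    [0.04,-0.55,0],
    [0.05,-0.7,0],
    [0.054,-0.78,0.01],
    [0.054,-0.811,0.016],
    [0.054,-0.811,0.016],
    [0.054,-0.811,0.016],
  ],
  fingers=[0.3,0.3,0.3,0.3,0.3,0.3,0.3,0.3,0.3],
)

```text
time_s: 4.95
tcp_pos: [0.59, 0.0128, 0.1459]
ee_rot: [[0.979, 0.204, -0.001], [0.204, -0.979, -0.001], [-0.002, 0.001, -1.0]]
contact_force: [0.2, 0.9, -3.2]
width: 0.733
finger_force: 68.1
```

```bash
python3 go.py .5925 .0147 .15 .209; python3 - <<'E'
from cell import *
import cv2
from crop import crop
for n,b in (("top",(215,140,325,260)),("scene",(215,100,325,260))):
    c=camera(n);cv2.imwrite("pics/b.png",c["pixels"]); crop("pics/b.png",f"pics/b{n}.png",*b,s=3.6)
a,b=[cv2.imread(f"pics/b{n}.png") for n in("top","scene")]
import numpy as np
o=np.zeros((600,800,3),np.uint8);o[:a.shape[0],:a.shape[1]]=a;o[:b.shape[0],400:400+b.shape[1]]=b;cv2.imwrite("pics/b2.png",o)
E
```

```text
t 4.95 tcp [0.59   0.0128 0.1459] yaw 0.2058 w 0.733 F [ 0.2  0.9 -3.2] grip 68.1
rot [ 0.0006  0.001  -0.002 ] dpos [ 0.0139 -0.0065 -0.0206]
```

View pics/b2.png

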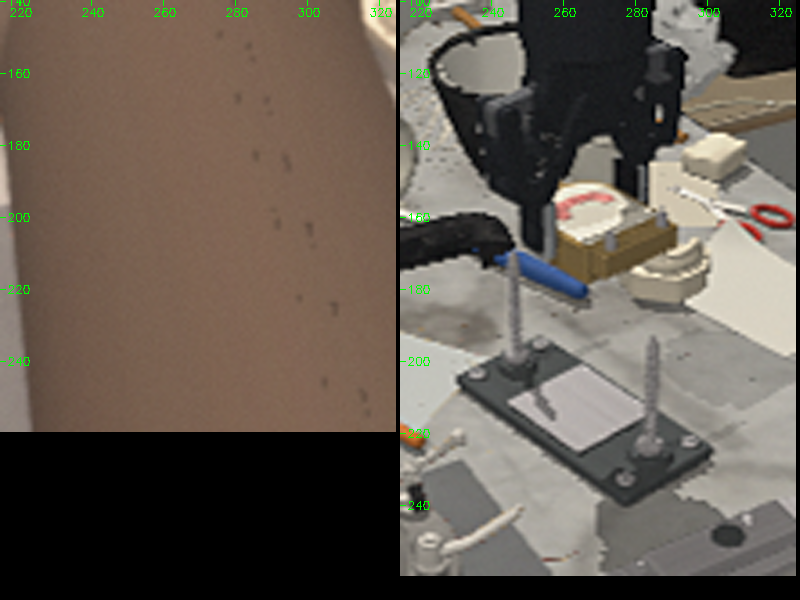

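>>> play_rows(
  rot=[
    [0,0,-0.002],
    [0,0,-0.002],
    [0,0,-0.002],
    [0,0,-0.002],
    [0,0,-0.002],
    [0,0,-0.002],
  ],
  delta_pos=[
    [0.014,-0.006,0],
    [0.014,-0.006,0.1],
    [0.014,-0.006,0.25],
    [0.014,-0.006,0.4],
    [0.014,-0.006,0.5],
    [0.014,-0.006,0.5],
  ],
  fingers=[0.3,0.3,0.3,0.3,0.3,0.3],
)

```text
time_s: 5.65
tcp_pos: [0.5912, 0.0157, 0.0438]
ee_rot: [[0.978, 0.21, -0.005], [0.21, -0.978, -0.001], [-0.005, -0.001, -1.0]]
contact_force: [-1.0, -0.5, -3.1]
width: 0.733
finger_force: 67.8
```

```bash
python3 go.py .5925 .0147 .026 .209
```

```text
t 5.65 tcp [0.5912 0.0157 0.0438] yaw 0.2111 w 0.733 F [-1.  -0.5 -3.1] grip 67.8
rot [-0.0003  0.0032  0.0014] dpos [0.0058 0.0065 0.0889]
```

>>> play_rows(
  rot=[
    [0,0,0],
    [0,0,0],
    [0,0,0],
    [0,0,0],
    [0,0,0],
    [0,0,0],
  ],
  delta_pos=[
    [0.006,0.006,0],
    [0.006,0.006,0.03],
    [0.006,0.006,0.05],
    [0.006,0.006,0.07],
    [0.006,0.006,0.08],
    [0.006,0.006,0.08],
  ],
  fingers=[0.3,0.3,0.3,0.3,0.3,0.3],
)

```text
time_s: 6.25
tcp_pos: [0.5944, 0.0155, 0.0303]
ee_rot: [[0.978, 0.21, -0.0], [0.21, -0.978, -0.0], [-0.0, -0.0, -1.0]]
contact_force: [-0.6, 0.4, -2.8]
width: 0.733
finger_force: 68.1
```

```bash
python3 go.py .5925 .0147 .024 .209
```

```text
t 6.25 tcp [0.5944 0.0155 0.0303] yaw 0.2120 w 0.733 F [-0.6  0.4 -2.8] grip 68.1
rot [-0.      0.0003  0.0019] dpos [-0.0101  0.0021  0.0315]
```

>>> play_rows(
  rot=[
    [0,0,0.002],
    [0,0,0.002],
    [0,0,0.002],
    [0,0,0.002],
    [0,0,0.002],
    [0,0,0.002],
  ],
  delta_pos=[
    [-0.01,0.002,0],
    [-0.01,0.002,0.01],
    [-0.01,0.002,0.02],
    [-0.01,0.002,0.03],
    [-0.01,0.002,0.035],
    [-0.01,0.002,0.035],
  ],
  fingers=[0.3,0.3,0.3,0.3,0.3,0.3],
)

```text
time_s: 6.85
tcp_pos: [0.5927, 0.0147, 0.024]
ee_rot: [[0.978, 0.207, -0.0], [0.207, -0.978, -0.0], [-0.0, 0.0, -1.0]]
contact_force: [-2.8, -0.1, 2.7]
width: 0.732
finger_force: 68.7
```

```bash
python3 go.py .5925 .0147 .024 .209
```

```text
t 6.85 tcp [0.5927 0.0147 0.024 ] yaw 0.2088 w 0.732 F [-2.8 -0.1  2.7] grip 68.7
rot [ 0.0001  0.     -0.0001] dpos [-0.001  -0.0001 -0.0002]
```

>>> play_rows(
  rot=[
    [0,0,0],
    [0,0,0],
    [0,0,0],
    [0,0,0],
    [0,0,0],
    [0,0,0],
    [0,0,0],
    [0,0,0],
    [0,0,0],
    [0,0,0],
    [0,0,0],
  ],
  delta_pos=[
    [0,0,0],
    [0,0,0],
    [0,0,0],
    [0,0,0],
    [0,0,-0.03],
    [0,0,-0.1],
    [0,0,-0.3],
    [0,0,-0.5],
    [0,0,-0.7],
    [0,0,-0.8],
    [0,0,-0.8],
  ],
  fingers=[0.8,1,1,1,1,1,1,1,1,1,1],
)

```text
time_s: 7.95
tcp_pos: [0.5948, 0.015, 0.1886]
ee_rot: [[0.978, 0.207, 0.008], [0.207, -0.978, 0.0], [0.008, 0.001, -1.0]]
contact_force: [0.5, -0.1, 1.0]
width: 0.999
finger_force: 0.0
```

```bash
python3 go.py .4275 -.2350 .15 -.228
```

```text
t 7.95 tcp [0.5948 0.015  0.1886] yaw 0.2086 w 0.999 F [ 0.5 -0.1  1. ] grip 0.0
rot [-0.0003 -0.0049  0.278 ] dpos [-1.0788  1.0492  0.1862]
```

>>> play_rows(
  rot=[
    [0,0,0.06],
    [0,0,0.12],
    [0,0,0.18],
    [0,0,0.24],
    [0,0,0.278],
    [0,0,0.278],
    [0,0,0.278],
    [0,0,0.278],
  ],
  delta_pos=[
    [-0.15,0.15,0],
    [-0.3,0.3,0],
    [-0.47,0.47,0.02],
    [-0.64,0.64,0.05],
    [-0.8,0.8,0.1],
    [-0.96,0.95,0.15],
    [-1,1,0.18],
    [-1,1,0.18],
  ],
  fingers=[1,1,1,1,1,1,1,1],
)

```text
time_s: 8.75
tcp_pos: [0.4366, -0.2241, 0.1467]
ee_rot: [[0.973, -0.23, -0.002], [-0.23, -0.973, 0.0], [-0.002, 0.0, -1.0]]
contact_force: [0.0, -0.6, -0.7]
width: 1.003
finger_force: 0.0
```

```bash
python3 go.py .4275 -.2350 .06 -.228; cat > m1.py <<'E'
from cell import *
from vis import *
import pickle
p0=pickle.load(open("p0.pkl","rb")); cams=[camera("scene"),camera("top")]; out={}
c=p0["compress"]; out["lower"]=[.5927,.0147,.013,.209]
import sys
for n in sys.argv[1:]:
    q0=out.get(n,p0.get(n))
    for cs in (cams,cams[:1],cams[1:]): print(n,*[np.round(x,4) for x in fit(cs,n,q0,True,(1.2,.7))])
E
python3 m1.py compress lower upper lid bar
```

```text
t 8.75 tcp [ 0.4366 -0.2241  0.1467] yaw -0.2320 w 1.003 F [ 0.  -0.6 -0.7] grip 0.0
rot [ 0.0002  0.0012 -0.0025] dpos [-0.0309  0.0636  0.4338]
compress [0.5868 0.0135 0.     0.204 ] 201.8548
compress [0.5853 0.0192 0.     0.2085] 102.5624
compress [0.5916 0.0146 0.     0.2118] 113.6709
lower [0.5922 0.016  0.013  0.2292] 230.1425
lower [0.5903 0.0172 0.013  0.2374] 116.5284
lower [0.5927 0.0149 0.013  0.2143] 116.7028
upper [ 0.4265 -0.2392  0.     -0.2851] 206.4407
upper [ 0.4262 -0.2388  0.     -0.2638] 118.3241
upper [ 0.4285 -0.2329  0.     -0.1881] 92.6579
lid [ 0.5954 -0.2299  0.      0.0879] 235.0958
lid [ 0.5922 -0.227   0.      0.1986] 119.6433
lid [ 0.5963 -0.2304  0.      0.0862] 118.7691
bar [0.4305 0.0101 0.     1.585 ] 130.068
bar [0.428  0.01   0.     1.5846] 81.0307
bar [0.4229 0.0195 0.     1.5758] 62.2373
```

>>> play_rows(
  rot=[
    [0,0,-0.002],
    [0,0,-0.002],
    [0,0,-0.002],
    [0,0,-0.002],
    [0,0,-0.002],
    [0,0,-0.002],
  ],
  delta_pos=[
    [-0.03,0.064,0.1],
    [-0.03,0.064,0.25],
    [-0.03,0.064,0.4],
    [-0.03,0.064,0.434],
    [-0.03,0.064,0.434],
    [-0.03,0.064,0.434],
  ],
  fingers=[1,1,1,1,1,1],
)

```text
time_s: 9.45
tcp_pos: [0.4311, -0.233, 0.0617]
ee_rot: [[0.975, -0.222, 0.001], [-0.222, -0.975, -0.0], [0.001, -0.0, -1.0]]
contact_force: [-0.7, -0.8, 0.5]
width: 1.005
finger_force: 0.0
```

```bash
python3 go.py .428 -.2350 .010 -.228; python3 - <<'E'
from cell import *
import cv2, numpy as np
from crop import crop
for n,b in (("top",(340,225,420,305)),("scene",(350,140,440,260))):
    c=camera(n);cv2.imwrite("pics/b.png",c["pixels"]); crop("pics/b.png",f"pics/b{n}.png",*b,s=4.4)
a,b=[cv2.imread(f"pics/b{n}.png") for n in("top","scene")]
o=np.zeros((600,800,3),np.uint8);o[:a.shape[0],:a.shape[1]]=a;o[:b.shape[0],400:400+b.shape[1]]=b;cv2.imwrite("pics/c2.png",o)
E
```

```text
t 9.45 tcp [ 0.4311 -0.233   0.0617] yaw -0.2234 w 1.005 F [-0.7 -0.8  0.5] grip 0.0
rot [-0.0001 -0.0009  0.0029] dpos [-0.0131  0.0131  0.2587]
```

View pics/c2.png

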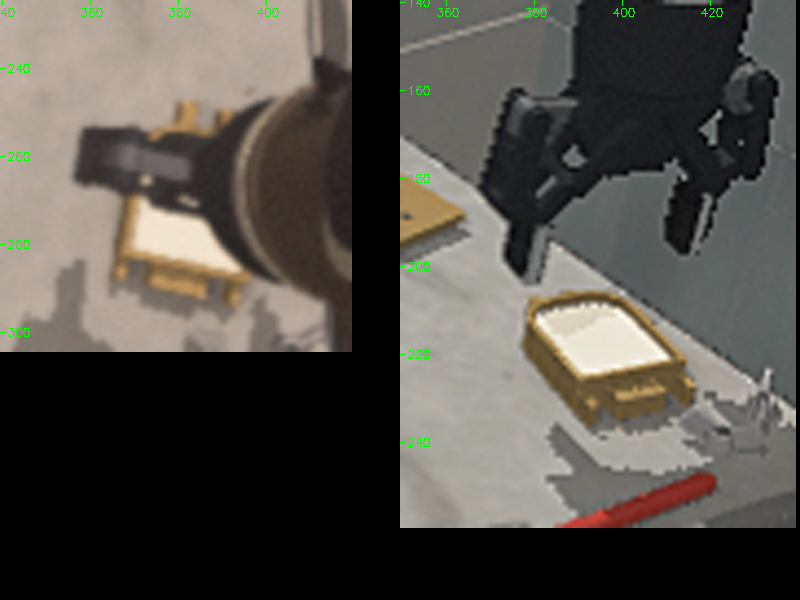

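>>> play_rows(
  rot=[
    [0,0,0.003],
    [0,0,0.003],
    [0,0,0.003],
    [0,0,0.003],
    [0,0,0.003],
    [0,0,0.003],
    [0,0,0.003],
    [0,0,0.003],
  ],
  delta_pos=[
    [-0.013,0.013,0],
    [-0.013,0.013,0.05],
    [-0.013,0.013,0.1],
    [-0.013,0.013,0.15],
    [-0.013,0.013,0.2],
    [-0.013,0.013,0.24],
    [-0.013,0.013,0.258],
    [-0.013,0.013,0.258],
  ],
  fingers=[0.8,0.8,0.8,0.8,0.8,0.8,0.8,0.8],
)

```text
time_s: 10.35
tcp_pos: [0.4263, -0.2353, 0.0083]
ee_rot: [[0.974, -0.227, -0.001], [-0.227, -0.974, 0.001], [-0.001, -0.0, -1.0]]
contact_force: [0.0, -0.1, 0.3]
width: 0.898
finger_force: 0.0
```

```bash
python3 go.py .428 -.2350 .010 -.228
```

```text
t 10.35 tcp [ 0.4263 -0.2353  0.0083] yaw -0.2294 w 0.898 F [ 0.  -0.1  0.3] grip 0.0
rot [-0.0002  0.0008 -0.0009] dpos [ 0.0081 -0.0033 -0.0083]
```

>>> play_rows(
  rot=[
    [0,0,0],
    [0,0,0],
    [0,0,0],
    [0,0,0],
    [0,0,0],
    [0,0,0],
    [0,0,0],
    [0,0,0],
    [0,0,0],
    [0,0,0],
  ],
  delta_pos=[
    [0.008,-0.003,-0.008],
    [0.008,-0.003,-0.008],
    [0.008,-0.003,-0.008],
    [0.008,-0.003,-0.008],
    [0.008,-0.003,-0.008],
    [0.008,-0.003,-0.008],
    [0.008,-0.003,-0.008],
    [0.008,-0.003,-0.008],
    [0.008,-0.003,-0.008],
    [0.008,-0.003,-0.008],
  ],
  fingers=[0.8,0.8,0.6,0.5,0.3,0.3,0.3,0.3,0.3,0.3],
)

```text
time_s: 11.35
tcp_pos: [0.4287, -0.2363, 0.0117]
ee_rot: [[0.974, -0.228, 0.001], [-0.228, -0.974, -0.001], [0.002, 0.001, -1.0]]
contact_force: [-2.9, -2.3, 11.3]
width: 0.733
finger_force: 64.9
```

```bash
python3 go.py .428 -.2350 .010 -.228;  python3 m1.py upper
```

```text
t 11.35 tcp [ 0.4287 -0.2363  0.0117] yaw -0.2301 w 0.733 F [-2.9 -2.3 11.3] grip 64.9
rot [ 0.0007 -0.0011 -0.0013] dpos [-0.0051 -0.0055  0.0086]
upper [ 0.4273 -0.2394  0.     -0.3179] 181.5331
upper [ 0.4224 -0.2412  0.     -0.4867] 103.4167
upper [ 0.4307 -0.233   0.     -0.28  ] 82.9024
```

>>> play_rows(
  rot=[
    [0,0,0],
    [0,0,0],
    [0,0,0],
    [0,0,0],
    [0,0,0],
    [0,0,0],
  ],
  delta_pos=[
    [0,0,-0.05],
    [0,0,-0.2],
    [0,0,-0.4],
    [0,0,-0.6],
    [0,0,-0.7],
    [0,0,-0.7],
  ],
  fingers=[0.3,0.3,0.3,0.3,0.3,0.3],
)

```text
time_s: 12.05
tcp_pos: [0.4298, -0.2356, 0.1537]
ee_rot: [[0.974, -0.227, 0.005], [-0.227, -0.974, -0.002], [0.005, 0.001, -1.0]]
contact_force: [0.1, -0.3, -3.2]
width: 0.728
finger_force: 68.4
```

```bash
python3 go.py .5925 .0147 .15 .209
```

```text
t 12.05 tcp [ 0.4298 -0.2356  0.1537] yaw -0.2293 w 0.728 F [ 0.1 -0.3 -3.2] grip 68.4
rot [ 0.0012 -0.0032 -0.279 ] dpos [ 0.5079 -1.4035  0.0203]
```

>>> play_rows(
  rot=[
    [0,0,0],
    [0,0,0],
    [0,0,0],
    [0,0,0],
    [0,0,0],
    [0,0,0],
  ],
  delta_pos=[
    [0.03,-0.09,0],
    [0.08,-0.24,0],
    [0.14,-0.4,0],
    [0.2,-0.58,0],
    [0.24,-0.7,0],
    [0.24,-0.7,0],
  ],
  fingers=[0.3,0.3,0.3,0.3,0.3,0.3],
)

```text
time_s: 12.65
tcp_pos: [0.5078, -0.105, 0.149]
ee_rot: [[0.975, -0.221, -0.002], [-0.221, -0.975, 0.003], [-0.002, -0.002, -1.0]]
contact_force: [-0.5, -0.3, -3.7]
width: 0.733
finger_force: 68.3
```

>>> play_rows(
  rot=[
    [0,0,-0.06],
    [0,0,-0.12],
    [0,0,-0.18],
    [0,0,-0.24],
    [0,0,-0.279],
    [0,0,-0.279],
    [0,0,-0.279],
    [0,0,-0.279],
  ],
  delta_pos=[
    [0.03,-0.09,0],
    [0.08,-0.24,0],
    [0.14,-0.4,0],
    [0.2,-0.56,0],
    [0.25,-0.66,0],
    [0.26,-0.7,0],
    [0.26,-0.7,0],
    [0.26,-0.7,0],
  ],
  fingers=[0.3,0.3,0.3,0.3,0.3,0.3,0.3,0.3],
)

```text
time_s: 13.45
tcp_pos: [0.5881, 0.0131, 0.1497]
ee_rot: [[0.979, 0.205, -0.002], [0.205, -0.979, -0.001], [-0.003, 0.001, -1.0]]
contact_force: [-0.4, 0.3, -4.0]
width: 0.732
finger_force: 68.3
```

```bash
python3 go.py .5925 .0147 .15 .209;
```

```text
t 13.45 tcp [0.5881 0.0131 0.1497] yaw 0.2065 w 0.732 F [-0.4  0.3 -4. ] grip 68.3
rot [ 0.0004  0.0016 -0.0016] dpos [ 0.023  -0.0035 -0.0016]
```

Now centre and lower to TCP z≈0.09 (upper's underside ≈0.078, above the pins), then look.

>>> play_rows(
  rot=[
    [0,0,-0.002],
    [0,0,-0.002],
    [0,0,-0.002],
    [0,0,-0.002],
    [0,0,-0.002],
    [0,0,-0.002],
    [0,0,-0.002],
    [0,0,-0.002],
  ],
  delta_pos=[
    [0.022,-0.004,0],
    [0.022,-0.004,0.1],
    [0.022,-0.004,0.2],
    [0.022,-0.004,0.3],
    [0.022,-0.004,0.3],
    [0.022,-0.004,0.3],
    [0.022,-0.004,0.3],
    [0.022,-0.004,0.3],
  ],
  fingers=[0.3,0.3,0.3,0.3,0.3,0.3,0.3,0.3],
)

```text
time_s: 14.25
tcp_pos: [0.5944, 0.0162, 0.092]
ee_rot: [[0.978, 0.21, 0.002], [0.21, -0.978, 0.0], [0.002, 0.0, -1.0]]
contact_force: [0.8, -0.2, -2.9]
width: 0.733
finger_force: 68.1
```

```bash
python3 go.py .5925 .0147 .09 .209; python3 - <<'E'
from cell import *
import cv2
from crop import crop
c=camera("scene");cv2.imwrite("pics/d.png",c["pixels"]); crop("pics/d.png","pics/d1.png",225,130,325,255,s=4.7,step=10)
E
```

```text
t 14.25 tcp [0.5944 0.0162 0.092 ] yaw 0.2115 w 0.733 F [ 0.8 -0.2 -2.9] grip 68.1
rot [ 0.0003 -0.0013  0.0016] dpos [-0.0107  0.0056  0.0098]
```

View pics/d1.png

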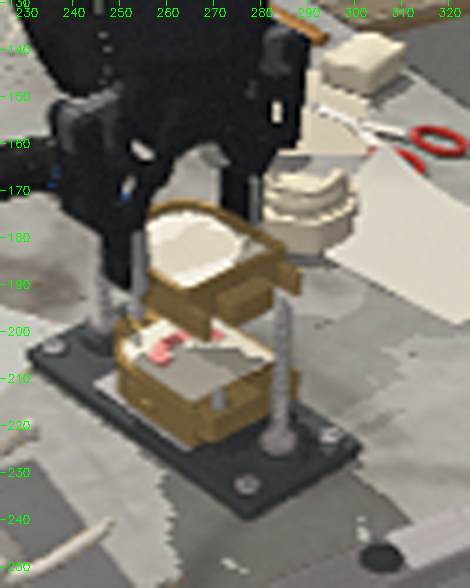

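```bash
python3 - <<'E'
import pickle
from vis import *
c=pickle.load(open("c0.pkl","rb"))[0]
def px(a,b): return (225+a/4.7-.5,130+b/4.7-.5)
def loc(w,p): 
    C,S=np.cos(p[2]),np.sin(p[2]); d=w[:2]-p[:2]; return np.r_[C*d[0]+S*d[1],-S*d[0]+C*d[1]]
L=(.5927,.0147,.209); U=(.5944,.0162,.2115)
zb=.092-.0117
for nm,p,l in (("L bottom",px(197,445),(.013,L)),("L top",px(197,397),(.037,L)),("U bottom",px(210,340),(zb,U)),("U top",px(210,295),(zb+.022,U)),
  ("L heel right bot",px(297,400),(.013,L)),("U heel right bot",px(300,295),(zb,U)),("U heel right top",px(300,262),(zb+.022,U)),("L hr top",px(297,372),(.037,L))):
    print(nm,(loc(ray(c,p,l[0]),l[1])*1000).round(1))
E
```

```text
L bottom [-37.5  28.1]
L top [-32.6  23.9]
U bottom [-49.4  28.2]
U top [-46.4  25.7]
L heel right bot [-43.3 -33. ]
U heel right bot [-49.8 -28.5]
U heel right top [-53.3 -24. ]
L hr top [-49.5 -25.9]
```

>>> play_rows(
  rot=[
    [0,0,0.0015],
    [0,0,0.0015],
    [0,0,0.0015],
    [0,0,0.0015],
    [0,0,0.0015],
    [0,0,0.0015],
  ],
  delta_pos=[
    [-0.008,0.006,0.04],
    [-0.008,0.006,0.08],
    [-0.008,0.006,0.12],
    [-0.008,0.006,0.135],
    [-0.008,0.006,0.135],
    [-0.008,0.006,0.135],
  ],
  fingers=[0.3,0.3,0.3,0.3,0.3,0.3],
)

```text
time_s: 14.9
tcp_pos: [0.5923, 0.015, 0.0636]
ee_rot: [[0.978, 0.208, -0.0], [0.208, -0.978, 0.0], [-0.0, -0.0, -1.0]]
contact_force: [-0.1, -0.1, -2.7]
width: 0.732
finger_force: 68.3
```

```bash
python3 go.py .593 .0147 .049 .209; python3 - <<'E'
from cell import *
import cv2
from crop import crop
c=camera("scene");cv2.imwrite("pics/d.png",c["pixels"]); crop("pics/d.png","pics/d2.png",240,160,310,240,s=7,step=10)
E
```

```text
t 14.90 tcp [0.5923 0.015  0.0636] yaw 0.2097 w 0.732 F [-0.1 -0.1 -2.7] grip 68.3
rot [-0.      0.0001  0.0004] dpos [0.0032 0.002  0.0729]
```

View pics/d2.png

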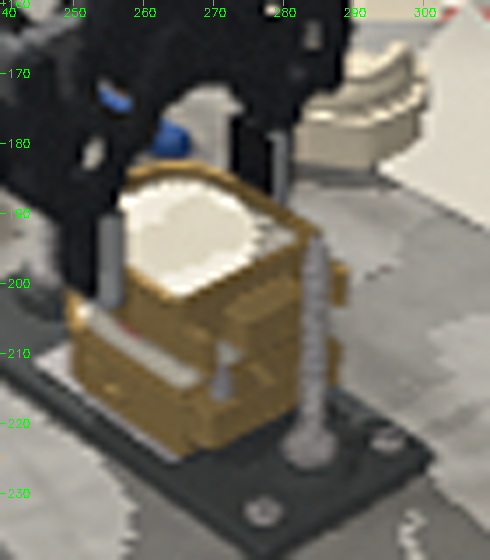

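>>> play_rows(
  rot=[
    [0,0,0],
    [0,0,0],
    [0,0,0],
    [0,0,0],
    [0,0,0],
    [0,0,0],
  ],
  delta_pos=[
    [0.002,0.001,0.01],
    [0.002,0.001,0.02],
    [0.002,0.001,0.03],
    [0.002,0.001,0.04],
    [0.002,0.001,0.045],
    [0.002,0.001,0.045],
  ],
  fingers=[0.3,0.3,0.3,0.3,0.3,0.3],
)

```text
time_s: 15.55
tcp_pos: [0.5925, 0.0147, 0.0544]
ee_rot: [[0.978, 0.208, -0.0], [0.208, -0.978, -0.0], [-0.0, -0.0, -1.0]]
contact_force: [1.5, -0.9, -2.7]
width: 0.733
finger_force: 68.3
```

```bash
python3 go.py .5927 .0147 .049 .209
```

```text
t 15.55 tcp [0.5925 0.0147 0.0544] yaw 0.2096 w 0.733 F [ 1.5 -0.9 -2.7] grip 68.3
rot [-0.      0.0002  0.0004] dpos [0.0007 0.0003 0.0272]
```

>>> play_rows(
  rot=[
    [0,0,0],
    [0,0,0],
    [0,0,0],
    [0,0,0],
    [0,0,0],
    [0,0,0],
  ],
  delta_pos=[
    [0,0,0.007],
    [0,0,0.014],
    [0,0,0.021],
    [0,0,0.027],
    [0,0,0.03],
    [0,0,0.03],
  ],
  fingers=[0.3,0.3,0.3,0.3,0.3,0.3],
)

```text
time_s: 16.15
tcp_pos: [0.5926, 0.0147, 0.0489]
ee_rot: [[0.978, 0.208, -0.0], [0.208, -0.978, -0.0], [-0.0, 0.0, -1.0]]
contact_force: [-2.1, -1.2, 0.0]
width: 0.735
finger_force: 68.5
```

```bash
python3 go.py .5927 .0147 .049 .209
```

```text
t 16.15 tcp [0.5926 0.0147 0.0489] yaw 0.2095 w 0.735 F [-2.1 -1.2  0. ] grip 68.5
rot [0.     0.     0.0003] dpos [ 0.0003  0.0003 -0.0006]
```

>>> play_rows(
  rot=[
    [0,0,0],
    [0,0,0],
    [0,0,0],
    [0,0,0],
    [0,0,0],
    [0,0,0],
    [0,0,0],
    [0,0,0],
    [0,0,0],
    [0,0,0],
    [0,0,0],
  ],
  delta_pos=[
    [0,0,0],
    [0,0,0],
    [0,0,0],
    [0,0,0],
    [0,0,-0.03],
    [0,0,-0.1],
    [0,0,-0.3],
    [0,0,-0.5],
    [0,0,-0.6],
    [0,0,-0.65],
    [0,0,-0.65],
  ],
  fingers=[0.8,1,1,1,1,1,1,1,1,1,1],
)

```text
time_s: 17.25
tcp_pos: [0.5934, 0.0147, 0.1806]
ee_rot: [[0.978, 0.208, 0.003], [0.208, -0.978, -0.0], [0.003, 0.001, -1.0]]
contact_force: [0.1, -0.6, -0.3]
width: 0.999
finger_force: 0.0
```

```bash
python3 go.py .5960 -.2303 .15 .088
```

```text
t 17.25 tcp [0.5934 0.0147 0.1806] yaw 0.2094 w 0.999 F [ 0.1 -0.6 -0.3] grip 0.0
rot [ 0.0003 -0.002   0.0773] dpos [-0.2427  1.201   0.1533]
```

>>> play_rows(
  rot=[
    [0,0,0.02],
    [0,0,0.04],
    [0,0,0.06],
    [0,0,0.077],
    [0,0,0.077],
    [0,0,0.077],
    [0,0,0.077],
    [0,0,0.077],
  ],
  delta_pos=[
    [-0.03,0.15,0],
    [-0.06,0.3,0],
    [-0.1,0.48,0.03],
    [-0.14,0.66,0.06],
    [-0.17,0.84,0.1],
    [-0.19,0.95,0.14],
    [-0.2,1,0.15],
    [-0.2,1,0.15],
  ],
  fingers=[1,1,1,1,1,1,1,1],
)

```text
time_s: 18.05
tcp_pos: [0.5941, -0.1903, 0.1471]
ee_rot: [[0.996, 0.086, -0.003], [0.086, -0.996, 0.0], [-0.003, -0.001, -1.0]]
contact_force: [-0.7, -0.6, 0.1]
width: 0.998
finger_force: 0.0
```

```bash
python3 go.py .5960 -.2303 .06 .088; python3 m1.py upper lid; python3 - <<'E'
from cell import *
from vis import *
cams=[camera("scene"),camera("top")]
U=[.5927,.0147,.037,.209]
for cs in (cams,cams[:1],cams[1:]): print("upper home",*[np.round(x,4) for x in fit(cs,"upper",U,True,(1.2,.7))])
E
```

```text
t 18.05 tcp [ 0.5941 -0.1903  0.1471] yaw 0.0864 w 0.998 F [-0.7 -0.6  0.1] grip 0.0
rot [-0.0004  0.0017 -0.001 ] dpos [-0.0065  0.2003  0.4354]
upper [ 0.4227 -0.2459  0.     -0.0239] 100.0416
upper [ 0.423  -0.2466  0.     -0.0411] 69.8072
upper [ 0.4239 -0.2199  0.      0.1986] 44.6602
lid [ 0.5875 -0.2288  0.      0.1025] 222.0549
lid [ 0.5926 -0.2273  0.      0.1801] 119.5829
lid [ 0.5969 -0.2306  0.      0.0935] 98.4602
upper home [0.5905 0.0146 0.037  0.2227] 233.3125
upper home [0.5903 0.0143 0.037  0.2315] 115.9907
upper home [0.5907 0.0147 0.037  0.2153] 117.4662
```

>>> play_rows(
  rot=[
    [0,0,-0.001],
    [0,0,-0.001],
    [0,0,-0.001],
    [0,0,-0.001],
    [0,0,-0.001],
    [0,0,-0.001],
    [0,0,-0.001],
  ],
  delta_pos=[
    [-0.006,0.1,0.1],
    [-0.006,0.2,0.22],
    [-0.006,0.2,0.34],
    [-0.006,0.2,0.43],
    [-0.006,0.2,0.435],
    [-0.006,0.2,0.435],
    [-0.006,0.2,0.435],
  ],
  fingers=[0.82,0.82,0.82,0.82,0.82,0.82,0.82],
)

```text
time_s: 18.95
tcp_pos: [0.5986, -0.2286, 0.0632]
ee_rot: [[0.996, 0.091, 0.002], [0.091, -0.996, -0.0], [0.002, 0.001, -1.0]]
contact_force: [1.2, -0.0, 0.3]
width: 0.911
finger_force: 0.0
```

```bash
python3 go.py .5963 -.2304 .03 .088 .5963 -.2304 .0075 .088
```

```text
t 18.95 tcp [ 0.5986 -0.2286  0.0632] yaw 0.0912 w 0.911 F [ 1.2 -0.   0.3] grip 0.0
rot [ 0.0004 -0.0013  0.002 ] dpos [-0.0125  0.0077  0.1658]
rot [ 0.0004 -0.0013  0.002 ] dpos [-0.0128  0.0077  0.2783]
```

>>> play_rows(
  rot=[
    [0,0,0.002],
    [0,0,0.002],
    [0,0,0.002],
    [0,0,0.002],
    [0,0,0.002],
    [0,0,0.002],
    [0,0,0.002],
  ],
  delta_pos=[
    [-0.01,0.008,0.05],
    [-0.01,0.008,0.1],
    [-0.01,0.008,0.15],
    [-0.01,0.008,0.2],
    [-0.01,0.008,0.23],
    [-0.01,0.008,0.23],
    [-0.01,0.008,0.23],
  ],
  fingers=[0.82,0.82,0.82,0.82,0.82,0.82,0.82],
)

```text
time_s: 19.65
tcp_pos: [0.5957, -0.2309, 0.0155]
ee_rot: [[0.996, 0.087, -0.0], [0.087, -0.996, 0.0], [-0.0, -0.0, -1.0]]
contact_force: [0.7, -0.6, 0.8]
width: 0.912
finger_force: 0.0
```

```bash
python3 go.py .5963 -.2304 .0075 .088
```

```text
t 19.65 tcp [ 0.5957 -0.2309  0.0155] yaw 0.0871 w 0.912 F [ 0.7 -0.6  0.8] grip 0.0
rot [-0.0001  0.0001 -0.0006] dpos [ 0.0033 -0.0022  0.0399]
```

>>> play_rows(
  rot=[
    [0,0,0],
    [0,0,0],
    [0,0,0],
    [0,0,0],
    [0,0,0],
    [0,0,0],
    [0,0,0],
    [0,0,0],
    [0,0,0],
    [0,0,0],
    [0,0,0],
  ],
  delta_pos=[
    [0.003,-0.002,0.015],
    [0.003,-0.002,0.03],
    [0.003,-0.002,0.037],
    [0.003,-0.002,0.037],
    [0.003,-0.002,0.037],
    [0.003,-0.002,0.037],
    [0.003,-0.002,0.037],
    [0.003,-0.002,0.037],
    [0.003,-0.002,0.037],
    [0.003,-0.002,0.037],
    [0.003,-0.002,0.037],
  ],
  fingers=[0.82,0.82,0.82,0.7,0.6,0.4,0.4,0.4,0.4,0.4,0.4],
)

```text
time_s: 20.75
tcp_pos: [0.5964, -0.2304, 0.0091]
ee_rot: [[0.996, 0.087, 0.0], [0.087, -0.996, -0.0], [0.0, 0.0, -1.0]]
contact_force: [-1.6, 1.2, 5.1]
width: 0.772
finger_force: 67.1
```

```bash
python3 go.py
```

```text
t 20.75 tcp [ 0.5964 -0.2304  0.0091] yaw 0.0870 w 0.772 F [-1.6  1.2  5.1] grip 67.1
```

>>> play_rows(
  rot=[
    [0,0,0],
    [0,0,0],
    [0,0,0],
    [0,0,0],
    [0,0,0],
    [0,0,0],
  ],
  delta_pos=[
    [0,0,-0.05],
    [0,0,-0.2],
    [0,0,-0.4],
    [0,0,-0.6],
    [0,0,-0.72],
    [0,0,-0.72],
  ],
  fingers=[0.4,0.4,0.4,0.4,0.4,0.4],
)

```text
time_s: 21.35
tcp_pos: [0.5985, -0.2313, 0.1573]
ee_rot: [[0.996, 0.087, 0.007], [0.087, -0.996, -0.003], [0.007, 0.003, -1.0]]
contact_force: [0.3, -0.6, -0.3]
width: 0.774
finger_force: 67.5
```

```bash
python3 go.py .5915 .0147 .15 .209
```

```text
t 21.35 tcp [ 0.5985 -0.2313  0.1573] yaw 0.0868 w 0.774 F [ 0.3 -0.6 -0.3] grip 67.5
rot [ 0.0023 -0.0043 -0.0778] dpos [ 0.0717 -1.2284  0.0333]
```

>>> play_rows(
  rot=[
    [0,0,-0.02],
    [0,0,-0.04],
    [0,0,-0.06],
    [0,0,-0.077],
    [0,0,-0.077],
    [0,0,-0.077],
    [0,0,-0.077],
    [0,0,-0.077],
  ],
  delta_pos=[
    [0.01,-0.1,0],
    [0.02,-0.25,0],
    [0.03,-0.42,0],
    [0.04,-0.6,0],
    [0.05,-0.78,0],
    [0.06,-0.93,0],
    [0.06,-1,0],
    [0.06,-1,0],
  ],
  fingers=[0.4,0.4,0.4,0.4,0.4,0.4,0.4,0.4],
)

```text
time_s: 22.15
tcp_pos: [0.5898, -0.0269, 0.1513]
ee_rot: [[0.977, 0.211, -0.002], [0.211, -0.977, 0.001], [-0.002, -0.002, -1.0]]
contact_force: [-0.5, -0.1, -1.9]
width: 0.769
finger_force: 67.4
```

```bash
python3 go.py .5915 .0147 .11 .209
```

```text
t 22.15 tcp [ 0.5898 -0.0269  0.1513] yaw 0.2130 w 0.769 F [-0.5 -0.1 -1.9] grip 67.4
rot [-0.001   0.0011  0.0026] dpos [ 0.0525 -0.2012  0.2067]
```

>>> play_rows(
  rot=[
    [0,0,0.0025],
    [0,0,0.0025],
    [0,0,0.0025],
    [0,0,0.0025],
    [0,0,0.0025],
    [0,0,0.0025],
    [0,0,0.0025],
    [0,0,0.0025],
  ],
  delta_pos=[
    [0.03,-0.1,0],
    [0.052,-0.2,0],
    [0.052,-0.2,0.1],
    [0.052,-0.2,0.2],
    [0.052,-0.2,0.3],
    [0.052,-0.2,0.33],
    [0.052,-0.2,0.33],
    [0.052,-0.2,0.33],
  ],
  fingers=[0.4,0.4,0.4,0.4,0.4,0.4,0.4,0.4],
)

```text
time_s: 22.95
tcp_pos: [0.5931, 0.0103, 0.0868]
ee_rot: [[0.979, 0.202, 0.001], [0.202, -0.979, -0.0], [0.0, 0.0, -1.0]]
contact_force: [0.8, -0.8, -2.1]
width: 0.771
finger_force: 67.4
```

```bash
python3 go.py .5917 .0147 .068 .209; python3 - <<'E'
from cell import *
import cv2
from crop import crop
c=camera("scene");cv2.imwrite("pics/e.png",c["pixels"]); crop("pics/e.png","pics/e1.png",240,160,310,240,s=7,step=10)
E
```

```text
t 22.95 tcp [0.5931 0.0103 0.0868] yaw 0.2032 w 0.771 F [ 0.8 -0.8 -2.1] grip 67.4
rot [ 0.0002 -0.0003 -0.0037] dpos [-0.0027 -0.0229  0.0939]
```

View pics/e1.png

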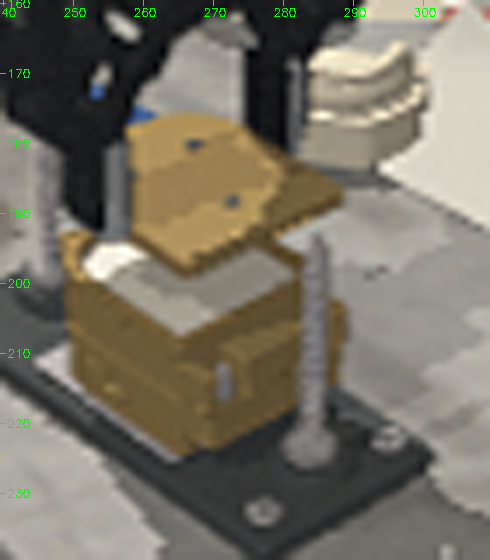

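>>> play_rows(
  rot=[
    [0,0,-0.003],
    [0,0,-0.003],
    [0,0,-0.003],
    [0,0,-0.003],
    [0,0,-0.003],
    [0,0,-0.003],
  ],
  delta_pos=[
    [-0.003,-0.022,0.02],
    [-0.003,-0.022,0.05],
    [-0.003,-0.022,0.075],
    [-0.003,-0.022,0.078],
    [-0.003,-0.022,0.078],
    [-0.003,-0.022,0.078],
  ],
  fingers=[0.4,0.4,0.4,0.4,0.4,0.4],
)

```text
time_s: 23.6
tcp_pos: [0.5913, 0.0153, 0.0707]
ee_rot: [[0.978, 0.207, 0.0], [0.207, -0.978, -0.0], [0.0, 0.0, -1.0]]
contact_force: [-0.5, -0.3, -2.1]
width: 0.774
finger_force: 67.4
```

```bash
python3 go.py .5917 .0147 .064 .209
```

```text
t 23.60 tcp [0.5913 0.0153 0.0707] yaw 0.2087 w 0.774 F [-0.5 -0.3 -2.1] grip 67.4
rot [ 0.     -0.0001 -0.0002] dpos [0.0012 0.0031 0.0337]
```

>>> play_rows(
  rot=[
    [0,0,0],
    [0,0,0],
    [0,0,0],
    [0,0,0],
    [0,0,0],
    [0,0,0],
    [0,0,0],
  ],
  delta_pos=[
    [0.001,0.003,0.006],
    [0.001,0.003,0.012],
    [0.001,0.003,0.018],
    [0.001,0.003,0.024],
    [0.001,0.003,0.03],
    [0.001,0.003,0.034],
    [0.001,0.003,0.034],
  ],
  fingers=[0.4,0.4,0.4,0.4,0.4,0.4,0.4],
)

```text
time_s: 24.3
tcp_pos: [0.5915, 0.0147, 0.0641]
ee_rot: [[0.978, 0.207, -0.0], [0.207, -0.978, -0.0], [-0.0, 0.0, -1.0]]
contact_force: [-1.6, 0.0, 0.6]
width: 0.77
finger_force: 67.7
```

```bash
python3 go.py .5917 .0147 .064 .209
```

```text
t 24.30 tcp [0.5915 0.0147 0.0641] yaw 0.2088 w 0.770 F [-1.6  0.   0.6] grip 67.7
rot [ 0.      0.     -0.0002] dpos [0.0008 0.0004 0.0004]
```

>>> play_rows(
  rot=[
    [0,0,0],
    [0,0,0],
    [0,0,0],
    [0,0,0],
    [0,0,0],
    [0,0,0],
    [0,0,0],
    [0,0,0],
    [0,0,0],
    [0,0,0],
    [0,0,0],
  ],
  delta_pos=[
    [0,0,0],
    [0,0,0],
    [0,0,0],
    [0,0,0],
    [0,0,-0.03],
    [0,0,-0.1],
    [0,0,-0.3],
    [0,0,-0.5],
    [0,0,-0.6],
    [0,0,-0.65],
    [0,0,-0.65],
  ],
  fingers=[0.9,1,1,1,1,1,1,1,1,1,1],
)

```text
time_s: 25.4
tcp_pos: [0.5923, 0.0148, 0.1958]
ee_rot: [[0.978, 0.207, 0.003], [0.207, -0.978, 0.0], [0.003, 0.001, -1.0]]
contact_force: [0.4, 0.3, 0.3]
width: 1.001
finger_force: 0.0
```

```bash
python3 go.py .4306 .0101 .16 1.577 .4306 .0101 .16 -1.565 ; python3 -c "
from cell import *
print(get_state()['joint_positions'].round(2))"
```

```text
t 25.40 tcp [0.5923 0.0148 0.1958] yaw 0.2087 w 1.001 F [0.4 0.3 0.3] grip 0.0
rot [ 0.0017 -0.0014 -0.8711] dpos [-0.7962 -0.1448  0.1766]
rot [-0.0014 -0.0018  1.1291] dpos [-0.7962 -0.1448  0.1766]
[ 0.08  0.41 -0.25  1.72  0.12  1.02 -1.57]
```

>>> play_rows(
  rot=[
    [0,0,0.09],
    [0,0,0.18],
    [0,0,0.27],
    [0,0,0.36],
    [0,0,0.45],
    [0,0,0.54],
    [0,0,0.63],
    [0,0,0.72],
    [0,0,0.81],
    [0,0,0.9],
    [0,0,0.99],
    [0,0,0.99],
  ],
  delta_pos=[
    [-0.08,-0.014,0],
    [-0.16,-0.028,0],
    [-0.24,-0.043,0],
    [-0.32,-0.058,0],
    [-0.4,-0.072,0],
    [-0.48,-0.087,0],
    [-0.56,-0.1,0],
    [-0.64,-0.116,0],
    [-0.72,-0.13,0],
    [-0.79,-0.145,0],
    [-0.796,-0.145,0],
    [-0.796,-0.145,0],
  ],
  fingers=[0.4,0.4,0.4,0.4,0.4,0.4,0.4,0.4,0.4,0.4,0.4,0.4],
)

```text
time_s: 26.6
tcp_pos: [0.4316, 0.0074, 0.1897]
ee_rot: [[0.324, -0.946, -0.011], [-0.946, -0.324, -0.006], [0.002, 0.013, -1.0]]
contact_force: [0.1, 0.4, -0.2]
width: 0.702
finger_force: 0.0
```

```bash
python3 go.py .4306 .0101 .08 -1.565; python3 - <<'E'
from cell import *
from vis import *
cams=[camera("scene"),camera("top")]
L=[.5915,.0147,.055,.209]
for cs in (cams,cams[:1],cams[1:]): print("lid home",*[np.round(x,4) for x in fit(cs,"lid",L,True,(1.2,.7))])
E
```

```text
t 26.60 tcp [0.4316 0.0074 0.1897] yaw -1.2411 w 0.702 F [ 0.1  0.4 -0.2] grip 0.0
rot [ 0.0079 -0.0025  0.2062] dpos [-0.0153 -0.0065  0.5484]
lid home [0.59   0.0156 0.055  0.2226] 233.1077
lid home [0.5879 0.0157 0.055  0.2269] 118.1211
lid home [0.591  0.0131 0.055  0.2264] 117.9555
```

```bash
python3 - <<'E'
import pickle
from vis import *
c=pickle.load(open("c0.pkl","rb")); t=c[1]
for a,z in ((163,.01),(162,.024)): print(ray(t,(228+a/3.8-.5,148+462/3.8-.5),z).round(4))
# hole disc centroid
g=cv2.cvtColor(t["pixels"],cv2.COLOR_BGR2GRAY)[255:285,255:285].astype(float); w=np.clip(110-g,0,None); w[:6]=0; 
yy,xx=np.mgrid[255:285,255:285]; m=(abs(xx-270)<6)&(abs(yy-269)<6); w=w*m; u=((w*xx).sum()/w.sum(),(w*yy).sum()/w.sum())
print(u,ray(t,u,.024).round(4))
M["bar"]=np.vstack([rect(.05,.014,.024),line([[.078,.008,.01],[.078,.023,.01],[-.078,.023,.01],[-.078,.008,.01]],False),line([[-.078,-.008,.01],[-.078,-.023,.01],[.078,-.023,.01],[.078,-.008,.01]],False)])
for y0 in (.006,.010,.014):
  for x0 in (.426,.431,.435): print(*[np.round(v,4) for v in fit([t],"bar",[x0,y0,0,1.575],True,(1.2,.7))])
E
```

```text
[0.4302 0.0091 0.01  ]
[0.4303 0.0093 0.024 ]
(np.float64(270.0484764542936), np.float64(268.7894736842105)) [0.4309 0.0095 0.024 ]
[0.423  0.0112 0.     1.5759] 61.6998
[0.423  0.0105 0.     1.5784] 61.6672
[0.4317 0.0112 0.     1.5639] 60.8743
[0.423  0.0102 0.     1.5759] 61.661
[0.423  0.0112 0.     1.5761] 61.6902
[0.4317 0.0111 0.     1.5639] 60.8801
[0.4229 0.0198 0.     1.5738] 62.9815
[0.4229 0.0198 0.     1.574 ] 62.9912
[0.4318 0.0196 0.     1.5642] 59.2872
```

>>> play_rows(
  rot=[
    [0,0,0.09],
    [0,0,0.18],
    [0,0,0.206],
    [0,0,0.206],
    [0,0,0.206],
    [0,0,0.206],
  ],
  delta_pos=[
    [-0.015,-0.006,0.1],
    [-0.015,-0.006,0.2],
    [-0.015,-0.006,0.35],
    [-0.015,-0.006,0.5],
    [-0.015,-0.006,0.55],
    [-0.015,-0.006,0.55],
  ],
  fingers=[0.4,0.4,0.4,0.4,0.4,0.4],
)

```text
time_s: 27.3
tcp_pos: [0.4306, 0.0103, 0.0792]
ee_rot: [[0.01, -1.0, -0.014], [-1.0, -0.01, -0.006], [0.006, 0.014, -1.0]]
contact_force: [0.8, 0.0, -0.8]
width: 0.7
finger_force: 0.0
```

```bash
python3 go.py .4306 .0101 .05 -1.565; python3 - <<'E'
from cell import *
import cv2
from crop import crop
c=camera("scene");cv2.imwrite("pics/f.png",c["pixels"]); crop("pics/f.png","pics/f1.png",240,170,360,285,s=5,step=10)
E
```

```text
t 27.30 tcp [0.4306 0.0103 0.0792] yaw -1.5608 w 0.700 F [ 0.8  0.  -0.8] grip 0.0
rot [ 0.009  -0.0037  0.0027] dpos [ 0.0003 -0.002   0.1458]
```

View pics/f1.png

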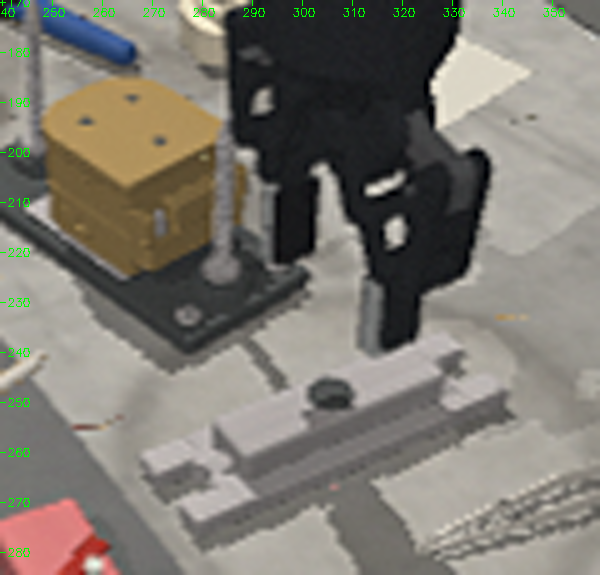

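>>> play_rows(
  rot=[
    [0.009,-0.004,0],
    [0.009,-0.004,0],
    [0.009,-0.004,0],
    [0.009,-0.004,0],
    [0.009,-0.004,0],
    [0.009,-0.004,0],
    [0.009,-0.004,0],
  ],
  delta_pos=[
    [0.003,-0.002,0.05],
    [0.003,-0.002,0.1],
    [0.003,-0.002,0.15],
    [0.003,-0.002,0.2],
    [0.003,-0.002,0.24],
    [0.003,-0.002,0.24],
    [0.003,-0.002,0.24],
  ],
  fingers=[0.4,0.4,0.4,0.4,0.4,0.4,0.4],
)

```text
time_s: 28.05
tcp_pos: [0.4319, 0.0098, 0.0326]
ee_rot: [[0.009, -1.0, 0.004], [-1.0, -0.009, 0.001], [-0.001, -0.004, -1.0]]
contact_force: [-0.1, 1.1, 0.1]
width: 0.702
finger_force: 0.0
```

```bash
python3 go.py .4306 .0097 .0255 -1.567
```

```text
t 28.05 tcp [0.4319 0.0098 0.0326] yaw -1.5613 w 0.702 F [-0.1  1.1  0.1] grip 0.0
rot [-0.0026  0.0004  0.0036] dpos [0.0006 0.0064 0.0353]
```

>>> play_rows(
  rot=[
    [-0.002,0,0.002],
    [-0.002,0,0.002],
    [-0.002,0,0.002],
    [-0.002,0,0.002],
    [-0.002,0,0.002],
    [-0.002,0,0.002],
    [-0.002,0,0.002],
    [-0.002,0,0.002],
    [-0.002,0,0.002],
    [-0.002,0,0.002],
    [-0.002,0,0.002],
    [-0.002,0,0.002],
  ],
  delta_pos=[
    [0.001,0.006,0.012],
    [0.001,0.006,0.024],
    [0.001,0.006,0.035],
    [0.001,0.006,0.035],
    [0.001,0.006,0.035],
    [0.001,0.006,0.035],
    [0.001,0.006,0.035],
    [0.001,0.006,0.035],
    [0.001,0.006,0.035],
    [0.001,0.006,0.035],
    [0.001,0.006,0.035],
    [0.001,0.006,0.035],
  ],
  fingers=[0.4,0.4,0.4,0.2,0,-0.2,-0.4,-0.7,-0.7,-0.7,-0.7,-0.7],
)

```text
time_s: 29.25
tcp_pos: [0.4307, 0.0099, 0.0261]
ee_rot: [[0.007, -1.0, 0.002], [-1.0, -0.007, 0.002], [-0.002, -0.002, -1.0]]
contact_force: [-2.4, 0.4, 7.9]
width: 0.306
finger_force: 58.6
```

```bash
python3 go.py .4306 .0097 .0255 -1.567
```

```text
t 29.25 tcp [0.4307 0.0099 0.0261] yaw -1.5642 w 0.306 F [-2.4  0.4  7.9] grip 58.6
rot [-0.001   0.001   0.0018] dpos [0.0008 0.0007 0.0028]
```

>>> play_rows(
  rot=[
    [0,0,0],
    [0,0,0],
    [0,0,0],
    [0,0,0],
    [0,0,0],
    [0,0,0],
  ],
  delta_pos=[
    [0,0,-0.05],
    [0,0,-0.2],
    [0,0,-0.4],
    [0,0,-0.6],
    [0,0,-0.8],
    [0,0,-0.85],
  ],
  fingers=[-0.7,-0.7,-0.7,-0.7,-0.7,-0.7],
  force=80,
)

```text
time_s: 29.85
tcp_pos: [0.4313, 0.0097, 0.1986]
ee_rot: [[0.006, -1.0, 0.004], [-1.0, -0.006, 0.003], [-0.003, -0.004, -1.0]]
contact_force: [-0.0, 0.5, -3.2]
width: 0.295
finger_force: 79.6
```

>>> play_rows(
  rot=[
    [0,0,-0.05],
    [0,0,-0.12],
    [0,0,-0.2],
    [0,0,-0.28],
    [0,0,-0.36],
    [0,0,-0.44],
    [0,0,-0.52],
    [0,0,-0.6],
    [0,0,-0.68],
    [0,0,-0.76],
    [0,0,-0.8],
    [0,0,-0.8],
  ],
  delta_pos=[
    [0,-0.05,0],
    [0,-0.1,0],
    [0,-0.17,0],
    [0,-0.24,0],
    [0,-0.31,0],
    [0,-0.38,0],
    [0,-0.45,0],
    [0,-0.52,0],
    [0,-0.59,0],
    [0,-0.66,0],
    [0,-0.7,0],
    [0,-0.7,0],
  ],
  fingers=[-0.7,-0.7,-0.7,-0.7,-0.7,-0.7,-0.7,-0.7,-0.7,-0.7,-0.7,-0.7],
)

```text
time_s: 31.05
tcp_pos: [0.5708, 0.0102, 0.196]
ee_rot: [[0.953, -0.302, 0.001], [-0.302, -0.953, 0.0], [0.001, -0.001, -1.0]]
contact_force: [0.1, 0.1, -2.9]
width: 0.3
finger_force: 79.6
```

```bash
python3 go.py .5922 .0147 .17 .209
```

```text
t 31.05 tcp [0.5708 0.0102 0.196 ] yaw -0.3072 w 0.300 F [ 0.1  0.1 -2.9] grip 79.6
rot [-1.000e-04 -9.000e-04 -3.287e-01] dpos [ 0.0949 -0.0537  0.1302]
```

>>> play_rows(
  rot=[
    [0,0,-0.07],
    [0,0,-0.14],
    [0,0,-0.21],
    [0,0,-0.28],
    [0,0,-0.328],
    [0,0,-0.328],
    [0,0,-0.328],
    [0,0,-0.328],
    [0,0,-0.328],
    [0,0,-0.328],
  ],
  delta_pos=[
    [0.03,-0.015,0],
    [0.06,-0.03,0],
    [0.095,-0.054,0],
    [0.095,-0.054,0.03],
    [0.095,-0.054,0.08],
    [0.095,-0.054,0.13],
    [0.095,-0.054,0.18],
    [0.095,-0.054,0.18],
    [0.095,-0.054,0.18],
    [0.095,-0.054,0.18],
  ],
  fingers=[-0.7,-0.7,-0.7,-0.7,-0.7,-0.7,-0.7,-0.7,-0.7,-0.7],
)

```text
time_s: 32.05
tcp_pos: [0.5922, 0.0151, 0.1603]
ee_rot: [[0.979, 0.205, 0.002], [0.205, -0.979, 0.001], [0.002, -0.0, -1.0]]
contact_force: [-0.1, -1.1, -3.7]
width: 0.3
finger_force: 79.6
```

```bash
python3 go.py .5922 .0147 .14 .209; python3 - <<'E'
from cell import *
import cv2
from crop import crop
c=camera("scene");cv2.imwrite("pics/g.png",c["pixels"]); crop("pics/g.png","pics/g1.png",225,120,345,235,s=5,step=10)
E
```

```text
t 32.05 tcp [0.5922 0.0151 0.1603] yaw 0.2068 w 0.300 F [-0.1 -1.1 -3.7] grip 79.6
rot [-0.0003 -0.0013 -0.0014] dpos [-0.0005  0.0021  0.1015]
```

View pics/g1.png

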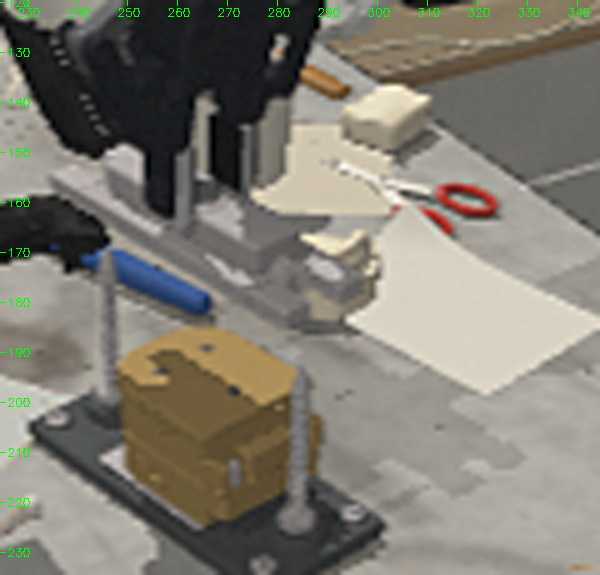

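```bash
python3 - <<'E'
from cell import *
from vis import *
c=camera("scene"); zb=.1603-.0261
def st(p,z): return np.array([[p[0]+s*.066*np.cos(p[2]),p[1]+s*.066*np.sin(p[2]),z] for s in(-1,1)])
for p in ((.5925,.0147,.209),): 
  for z in (.1,.144): print(z,((proj(c,st(p,z))-[225,120]+.5)*5).round(0))
M["bar"]=np.vstack([line([[.078,.008,.01],[.078,.023,.01],[-.078,.023,.01],[-.078,.008,.01]],False),line([[-.078,-.008,.01],[-.078,-.023,.01],[-.06,-.023,.01]],False),line([[-.078,.008,0],[-.078,.023,0],[.078,.023,0]],False),line([[-.078,-.008,0],[-.078,-.023,0]],False),line([[-.058,.008,.01],[-.078,.008,.01]],False)])
for q in ([.5922,.0151,zb,.2068],[.590,.0151,zb,.2068],[.594,.0171,zb,.2068]):
    r=fit([c],"bar",q,True,(1.,.6)); print(r[0].round(4),round(r[1],1))
x0,y0=225,120; im=cv2.resize(c["pixels"][y0:235,x0:345],None,fx=5,fy=5,interpolation=cv2.INTER_CUBIC)
draw(im,c,"bar",[.5922,.0151,zb,.2068],s=5,x0=x0,y0=y0); draw(im,c,"bar",r[0],(0,255,0),s=5,x0=x0,y0=y0)
for u in (proj(c,st((.5925,.0147,.209),.1))-[x0,y0]+.5)*5: cv2.circle(im,(int(u[0]),int(u[1])),4,(0,0,255),1)
cv2.imwrite("pics/g2.png",im)
E
```

```text
0.1 [[304. 367.]
 [108. 248.]]
0.144 [[308. 278.]
 [106. 164.]]
[0.5892 0.0159 0.1342 0.2086] 99.4
[0.5822 0.0144 0.1342 0.2117] 97.7
[ 0.588   0.0271  0.1342 -0.02  ] 103.5
```

View pics/g2.png

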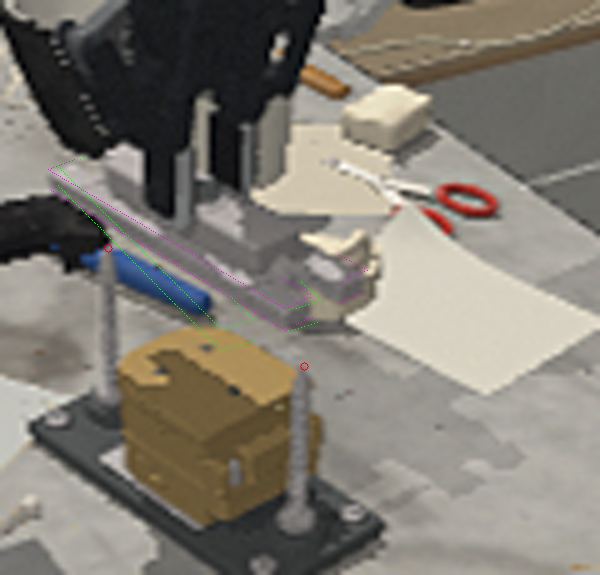

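>>> play_rows(
  rot=[
    [0,0,-0.0015],
    [0,0,-0.0015],
    [0,0,-0.0015],
    [0,0,-0.0015],
    [0,0,-0.0015],
    [0,0,-0.0015],
  ],
  delta_pos=[
    [0,0.001,0.04],
    [0,0.001,0.08],
    [0,0.001,0.1],
    [0,0.001,0.12],
    [0,0.001,0.12],
    [0,0.001,0.12],
  ],
  fingers=[-0.7,-0.7,-0.7,-0.7,-0.7,-0.7],
)

```text
time_s: 32.75
tcp_pos: [0.592, 0.0149, 0.1359]
ee_rot: [[0.978, 0.208, 0.001], [0.208, -0.978, 0.001], [0.001, -0.001, -1.0]]
contact_force: [0.2, -0.4, -3.0]
width: 0.299
finger_force: 79.6
```

```bash
python3 go.py .5923 .0147 .115 .209
```

```text
t 32.75 tcp [0.592  0.0149 0.1359] yaw 0.2099 w 0.299 F [ 0.2 -0.4 -3. ] grip 79.6
rot [-0.0004 -0.0009  0.0006] dpos [0.0011 0.0013 0.1043]
```

>>> play_rows(
  rot=[
    [0,0,0.0005],
    [0,0,0.0005],
    [0,0,0.0005],
    [0,0,0.0005],
    [0,0,0.0005],
    [0,0,0.0005],
    [0,0,0.0005],
  ],
  delta_pos=[
    [0.001,0.001,0.02],
    [0.001,0.001,0.04],
    [0.001,0.001,0.06],
    [0.001,0.001,0.08],
    [0.001,0.001,0.1],
    [0.001,0.001,0.1],
    [0.001,0.001,0.1],
  ],
  fingers=[-0.7,-0.7,-0.7,-0.7,-0.7,-0.7,-0.7],
)

```text
time_s: 33.45
tcp_pos: [0.5923, 0.0148, 0.1158]
ee_rot: [[0.978, 0.208, 0.001], [0.208, -0.978, 0.001], [0.001, -0.001, -1.0]]
contact_force: [-1.6, -0.3, -2.9]
width: 0.296
finger_force: 79.6
```

```bash
python3 go.py .5923 .0147 .093 .209
```

```text
t 33.45 tcp [0.5923 0.0148 0.1158] yaw 0.2092 w 0.296 F [-1.6 -0.3 -2.9] grip 79.6
rot [-0.0004 -0.0009  0.0001] dpos [-0.0002  0.0007  0.1142]
```

Studs are entering cleanly (no vertical force); go down to the lid.

>>> play_rows(
  rot=[
    [0,0,0],
    [0,0,0],
    [0,0,0],
    [0,0,0],
    [0,0,0],
    [0,0,0],
    [0,0,0],
    [0,0,0],
    [0,0,0],
  ],
  delta_pos=[
    [0,0,0.02],
    [0,0,0.04],
    [0,0,0.06],
    [0,0,0.08],
    [0,0,0.095],
    [0,0,0.105],
    [0,0,0.113],
    [0,0,0.117],
    [0,0,0.117],
  ],
  fingers=[-0.7,-0.7,-0.7,-0.7,-0.7,-0.7,-0.7,-0.7,-0.7],
)

```text
time_s: 34.35
tcp_pos: [0.5924, 0.0149, 0.0925]
ee_rot: [[0.978, 0.208, 0.002], [0.208, -0.978, 0.001], [0.002, -0.001, -1.0]]
contact_force: [-0.4, 0.4, -3.5]
width: 0.295
finger_force: 79.6
```

```bash
python3 go.py .5923 .0147 .0921 .209
```

```text
t 34.35 tcp [0.5924 0.0149 0.0925] yaw 0.2092 w 0.295 F [-0.4  0.4 -3.5] grip 79.6
rot [-0.0004 -0.0011  0.0001] dpos [-0.0005  0.0007  0.0022]
```

>>> play_rows(
  rot=[
    [0,0,0],
    [0,0,0],
    [0,0,0],
  ],
  delta_pos=[
    [0,0,0.004],
    [0,0,0.006],
    [0,0,0.006],
  ],
  fingers=[-0.7,-0.7,-0.7],
)

```text
time_s: 34.65
tcp_pos: [0.5925, 0.0149, 0.0923]
ee_rot: [[0.978, 0.208, 0.002], [0.208, -0.978, 0.002], [0.002, -0.001, -1.0]]
contact_force: [-3.3, -0.0, 5.8]
width: 0.298
finger_force: 80.6
```

>>> play_rows(
  rot=[
    [0,0,0],
    [0,0,0],
    [0,0,0],
    [0,0,0],
    [0,0,0],
    [0,0,0],
    [0,0,0],
    [0,0,0],
    [0,0,0],
    [0,0,0],
    [0,0,0],
  ],
  delta_pos=[
    [0,0,0],
    [0,0,0],
    [0,0,0],
    [0,0,0],
    [0,0,-0.03],
    [0,0,-0.1],
    [0,0,-0.3],
    [0,0,-0.5],
    [0,0,-0.7],
    [0,0,-0.7],
    [0,0,-0.7],
  ],
  fingers=[-0.2,0,0.2,0.2,0.2,0.2,0.2,0.2,0.2,0.2,0.2],
)

```text
time_s: 35.75
tcp_pos: [0.5927, 0.0148, 0.2332]
ee_rot: [[0.978, 0.208, 0.004], [0.208, -0.978, 0.002], [0.005, -0.001, -1.0]]
contact_force: [0.1, 0.0, -0.4]
width: 0.598
finger_force: 0.0
```

>>> play_rows(
  rot=[
    [0,0,0],
    [0,0,0],
    [0,0,0],
    [0,0,0],
    [0,0,0],
    [0,0,0],
  ],
  delta_pos=[
    [-0.2,0.1,0],
    [-0.4,0.2,0],
    [-0.6,0.4,0],
    [-0.8,0.6,0],
    [-0.9,0.7,0],
    [-0.9,0.7,0],
  ],
  fingers=[0.2,0.2,0.2,0.2,0.2,0.2],
)

```text
time_s: 36.35
tcp_pos: [0.4411, -0.1642, 0.2306]
ee_rot: [[0.98, 0.2, -0.0], [0.2, -0.98, 0.001], [-0.0, -0.001, -1.0]]
contact_force: [0.3, 0.9, -0.7]
width: 0.598
finger_force: 0.0
```

```bash
python3 - <<'E'
from cell import *
import cv2, numpy as np
from crop import crop
for n,b in (("top",(230,140,310,245)),("scene",(225,150,320,250))):
    c=camera(n);cv2.imwrite("pics/b.png",c["pixels"]); crop("pics/b.png",f"pics/b{n}.png",*b,s=4.2)
a,b=[cv2.imread(f"pics/b{n}.png") for n in("top","scene")]
o=np.zeros((450,800,3),np.uint8);o[:a.shape[0],:a.shape[1]]=a;o[:b.shape[0],400:400+b.shape[1]]=b;cv2.imwrite("pics/h.png",o)
E
```

```text
(no output)
```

View pics/h.png

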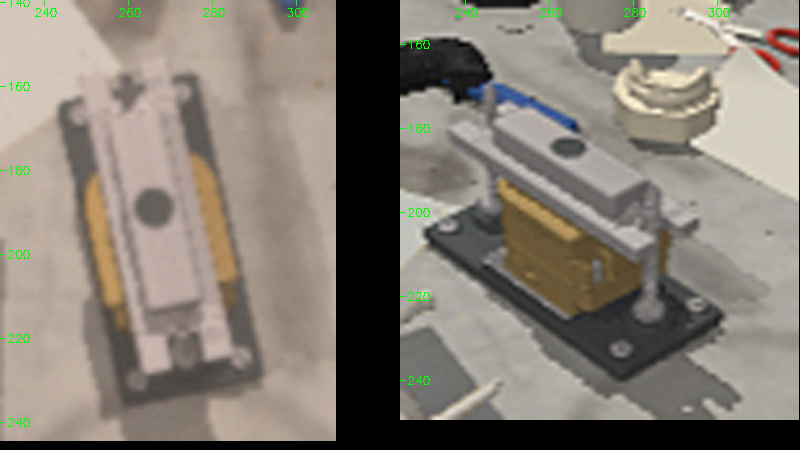

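The bar lies flat on the lid with a stud through each slot (top view: far stud at about (260,160), near stud at about (274,224)). The flask stands square beneath it and the arm is clear, so I'm handing in.

```bash
python3 -c "
from cell import *
print(hand_in())"
```

```text
the job is handed in; nothing more can be done
None
```

The flask is built up in the compress (lower half, upper half, lid, then the pressure bar over both studs), and I handed the job in at about 36 s. The last pictures show the bar flat on the lid, the bystanders were left alone, and no verdict came back.

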